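# Put the sharpened chisels back in the sloping till

### The job

Put both chisels away in the sloping till, blades first: the broad wooden-handled one in the wide outer lane, the narrow red-handled one in the narrow middle lane. Slide each down under the clear guard until its cutting edge rests against the cork stop, then let go and swing the red-sleeved keeper over until it is fully down behind the handles. Leave the stowed screwdriver and the things lying around where they are.

Things in the scene. Friction and masses are not known exactly. Their poses are not given: they have to be found in the camera images.
- till: sloping chisel till of plywood, 310 x 195 mm, 130 mm high, fixed. Origin: centre of the underside; x level, to the low end with cork stop and clear guard; z up. Bed waxed, falling 0.35 rad (20 degrees) to the stop: a tool let go on it slides down. Three lanes, pitch 54 mm: wide at +y, narrow in the middle, the screwdriver's at -y.
- wide_stop (a point): end of the wide lane, for the broad chisel: on the bed's surface, lane centre, at the cork face. x down the slope into the stop, y across (towards till +y), z square up from the bed. Lane 30 mm wide between dividers from x = -92 mm on, with rounded noses from x = -107 mm. With the chisel home its handle lies at x = -144 to -265 mm.
- narrow_stop (a point): end of the narrow middle lane, for the narrow chisel: point and axes as for the wide stop. Lane 18 mm wide between dividers from x = -92 mm on, with rounded noses from x = -111 mm. With the chisel home its handle lies at x = -144 to -265 mm.
- third_stop (a point): end of the screwdriver's lane (14 mm wide), point and axes as for the others. In all lanes: dividers 22 mm high, and on them, from x = -88 mm to the stop, a clear guard 4.5 mm thick (underside 22 mm above the bed), so blades enter only by sliding in under it. Above x = -111 mm the bed is open and flat, 182 mm wide, up to its top edge at x = -293 mm.
- keeper (a joint): angle of the keeper, a U of 6 mm steel rod: 0 = fully down behind the handles, growing as it swings up and over towards the low end, 2.9 = over the guard (it starts near there). Stiff: stays where left, moves with 2 to 3 N at the bar. Its bar, 137 mm from the pivot axis, spans all lanes; down, it clears the butts of chisels that are home by 5 mm; others block it.
- keeper_bar (a point): middle of the keeper's cross bar (on its axis), in its red sleeve, 110 mm long, 14 mm thick. In a stop's frame the pivot axis runs along y at x = -140 mm, z = 22 mm; at joint angle q the bar is at x = -140 - 137 cos q, z = 22 + 137 sin q mm. Its side arms run 97 mm to either side of the narrow lane, outside two wooden cheeks (34 mm above the bed, from x = -154 mm to the stop).
- chisel_a: broad chisel with a pale wooden handle, 265 mm long. Lies flat. Origin: underside, halfway along; y towards the handle's butt, z up. Handle from y = +12 to +132 mm, 28 mm thick, up to 30 mm high; centre of mass near y = +60 mm. Blade from y = 0 to the cutting edge at y = -132 mm, 24 mm broad, 4 mm thick.
- chisel_b: narrow chisel with a red handle, 265 mm long. Lies flat. Origin: underside, halfway along; y towards the handle's butt, z up. Handle from y = +12 to +132 mm, 28 mm thick, up to 30 mm high; centre of mass near y = +60 mm. Blade from y = 0 to the cutting edge at y = -132 mm, 12 mm broad, 4 mm thick.
- screwdriver_a: screwdriver with an orange handle, 227 mm long, lying in the till's third lane, tip against the cork; loose, leave it there. Origin: on its underside, halfway along, y towards the handle's butt; the handle is 29 mm thick and 32 mm high.
- oil_stone: grey oil stone on its wooden block, 64 x 190 x 36 mm, origin under its centre, loose bystander
- glue_bottle: yellow glue bottle with a red nozzle, 63 mm across, 188 mm high, origin under its centre, loose bystander
- tape_measure: yellow tape measure standing on edge, 36 x 78 mm, 63 mm high, origin under its centre, loose bystander

How it is judged:
On the way:
1. both chisels lie home in their lanes, cutting edges against the cork stop, while the keeper is still open (x of chisel_a in the frame of wide_stop above -0.1385 m and y of chisel_a in the frame of wide_stop between -0.012 and 0.012 m and z of chisel_a in the frame of wide_stop below 0.015 m and angle between the y axis of chisel_a and the x axis of wide_stop, either way round below 0.15 rad and x of chisel_b in the frame of narrow_stop above -0.1385 m and y of chisel_b in the frame of narrow_stop between -0.012 and 0.012 m and z of chisel_b in the frame of narrow_stop below 0.015 m and angle between the y axis of chisel_b and the x axis of narrow_stop, either way round below 0.15 rad and value of joint keeper above 0.5 rad), for 0.2 s.
At the end, for the whole second after the job is handed in: Broad chisel in the wide lane and narrow chisel in the narrow lane, each with its cutting edge within 6 mm of the cork stop, under the guard and along the lane, at rest and released; the keeper within 0.07 rad of fully down; the screwdriver still in its lane (x of chisel_a in the frame of wide_stop above -0.1385 m and y of chisel_a in the frame of wide_stop between -0.012 and 0.012 m and z of chisel_a in the frame of wide_stop below 0.015 m and angle between the y axis of chisel_a and the x axis of wide_stop, either way round below 0.15 rad and x of chisel_b in the frame of narrow_stop above -0.1385 m and y of chisel_b in the frame of narrow_stop between -0.012 and 0.012 m and z of chisel_b in the frame of narrow_stop below 0.015 m and angle between the y axis of chisel_b and the x axis of narrow_stop, either way round below 0.15 rad and x of screwdriver_a in the frame of third_stop above -0.135 m and z of screwdriver_a in the frame of third_stop below 0.02 m and value of joint keeper below 0.07 rad and contact force between the fingers and chisel_a below 0.1 N and contact force between the fingers and chisel_b below 0.1 N and linear speed of each of chisel_a, chisel_b below 0.01 m/s); the robot touches nothing.
It fails at once if the oil stone is shifted by more than 20 mm (distance of oil_stone from where it was at the start of the episode above 0.02 m).
It fails at once if the tape measure is shifted by more than 20 mm (distance of tape_measure from where it was at the start of the episode above 0.02 m).
It fails at once if the glue bottle is shifted by more than 20 mm (distance of glue_bottle from where it was at the start of the episode above 0.02 m).
It fails at once if the stowed screwdriver comes out of its lane (not (x of screwdriver_a in the frame of third_stop above -0.135 m and z of screwdriver_a in the frame of third_stop below 0.02 m)).
It also fails if it takes over 70 s, if anything falls off the work surface, if the arm or the gripper's body presses on something with over 40 N, if the wrist force passes 120 N, or if a joint passes its speed limit or range.

### The arm

A 6-joint arm with a two-finger parallel gripper is mounted at the origin on the work surface; the furniture and walls round the work are solid. World frame = base frame: x ahead of the robot, y to its left, z up, the work surface at z = 0. Lengths are in m, angles in rad, forces in N, time in s.
With the tool pointing down it reaches from about 0.425 to 0.95 m from the base axis. Payload 3.5 kg.
Tool frame: the origin (TCP) lies midway between the tips of the shut fingers; the grasp point (between the pads) lies 19 mm behind it; x points along the fingers, y is the direction in which the jaws open and shut, and the axes are right-handed (so a half turn about x gives the same grasp; the last joint's range is limited). The gripper opens to 85 mm and grips with 20 to 120 N. Pads are 22 mm wide; open, the fingers measure 114 mm over their backs; the gripper's body (76 mm by 85 mm) begins 54 mm behind the grasp point. The pads swing forward as they close: fully open they stand 13 mm farther back than shut.
Start: joints at [1.029, 0.286, 1.577, -0, 1.279, -0.15], TCP at [0.258, 0.624, 0.231] pointing down, gripper open.
Joint ranges: [-2.77, 2.77], [-0.9, 2.22], [0.21, 2.48], [-1.53, 4.67], [0.24, 2.81], [-2.84, 2.84]. Speed limits (rad/s): [2.79, 2.79, 3.14, 3.14, 3.14, 3.14].

### API

Orientations are given as a unit quaternion [x, y, z, w].
In Python, from plant import ctrl, vision gives the robot as it stands. The module is installed in compiled form; this text tells all that it offers.
- The arm moves only by the tool play_rows, never from a script. Its arguments are lists of equal length, an entry for each row: "claw": the closure in counts, from 0 (fully open) to 255 (shut); "travel": the shift along the tool's x, y, z in m, a list of three; "dr": the turn, a rotation vector about the tool's x, y, z in rad, a list of three. In form: {"claw": [claw, ...], "travel": [[tx, ty, tz], ...], "dr": [[wx, wy, wz], ...]}. A call has 1 to 20 rows; each row is the pose to reach, as a shift and turn from the pose measured when the call began, along the tool's axes at that moment; what a row does not reach only later rows make up. A row lasts 1/10 s, in which the tool goes at most 50 mm and 8.59 degrees, less where a joint would pass 70% of its speed; a pose out of reach is approached as far as the arm can. A call with a gripper value outside its range is refused whole. The fingers move at their own pace and stop on an object; "force" is the grip in N (left out, the last holds). Time passes only in rows, so rows that repeat a pose let the fingers close. It gives the time, the measured TCP pose, the force and the opening at its end, in the units of the state.
- ctrl.get_state(): the state, without advancing time (a new reading comes with each control period).
- vision.read_camera(name): name is "scene" or "top" or "wrist"; returns a dict with "img" (384x512x3 uint8, red, green, blue), "range_z" (384x512 float32, m along the optical axis (not along the pixel's ray), 0 where there is no reading), "K" (3x3 intrinsics, pixels), "distortion" ([k1, k2, p1, p2, k3] as OpenCV has them; the pictures are not rectified), "world_to_cam" (4x4, takes a point from world to camera coordinates). Camera axes: x right, y up, looking along -z (the intrinsics and any distortion apply to the point x, -y, -z); pixel columns grow to the right and rows downward; lengths in m; the calibration is good to about 2 mm. A picture is of the moment at which its call begins.
- ctrl.sign_off(): hands the job in, once; it reports no verdict.
The state is a dict: "time": time; "qpos": joint angles; "dq": joint speeds; "joint_efforts": joint torques, N m; "eef_pos": TCP position; "tcp_rot": TCP orientation; "contact_force": force on the tool from outside, world axes, zero at the start; "wrist_torque": the same for the moment, N m; "opening": opening from 0.0 (shut) to 1.0 (fully open).
Only numpy, scipy, OpenCV 4.12 (cv2) and the standard library are available. Lean on these libraries where they do the work, as an engineer would, in place of code of your own. Each camera call takes 0.05 s, during which the arm holds its last target.

## Working session

There is one attempt and no reset: what is moved stays moved. The work goes in short steps, Python scripts to look and compute and a tool call to move; the robot and the scene stay as the last step left them, time stands still between calls to the robot, and variables do not carry over. Pictures are saved under pics/ and viewed, and the job is handed in when it is done.

Besides the shell and the picture viewer there is one more tool, called after "Emit:" by a JSON object that holds its "op" and its "data", one argument or row to a line. play_rows: Moves the arm, as the interface text tells. Its arguments: {"type":"object","properties":{"claw":{"type":"array","items":{"type":"number"}},"travel":{"type":"array","items":{"type":"array","items":{"type":"number"}}},"dr":{"type":"array","items":{"type":"array","items":{"type":"number"}}},"force":{"type":"number"}},"required":["claw","travel","dr"]}

```bash
mkdir -p pics; cat > h.py <<'E'
import numpy as np, cv2
from plant import ctrl, vision
from scipy.spatial.transform import Rotation as R
def cap(n,tag):
    d=vision.read_camera(n); np.savez(f'{tag}.npz',**d); cv2.imwrite(f'pics/{tag}.png',cv2.cvtColor(d['img'],cv2.COLOR_RGB2BGR)); return d
def load(tag): return dict(np.load(f'{tag}.npz'))
def world(d):
    """HxWx3 world points"""
    z=d['range_z'];h,w=z.shape
    u,v=np.meshgrid(np.arange(w),np.arange(h))
    p=cv2.undistortPoints(np.stack([u,v],-1).reshape(-1,1,2).astype(np.float64),d['K'],d['distortion']).reshape(h,w,2)
    c=np.stack([p[...,0]*z,-p[...,1]*z,-z,np.ones_like(z)],-1)
    T=np.linalg.inv(d['world_to_cam'])
    P=(c@T.T)[...,:3]; P[z==0]=np.nan; return P
def proj(d,pts):
    pts=np.atleast_2d(pts); c=pts@d['world_to_cam'][:3,:3].T+d['world_to_cam'][:3,3]
    c=c*[1,-1,-1]
    return cv2.projectPoints(c,np.zeros(3),np.zeros(3),d['K'],d['distortion'])[0][:,0]
E
python3 - <<'E'
from h import *
print(ctrl.get_state())
for n in ['scene','top','wrist']:
    d=cap(n,n+'0'); print(n,np.linalg.inv(d['world_to_cam'])[:3].round(3).tolist(),d['K'].tolist())
E
```

```text
{'time': 0.0, 'qpos': array([ 1.02899196e+00,  2.87186432e-01,  1.57816998e+00, -2.58751350e-05,
        1.27860877e+00, -1.49987222e-01]), 'dq': array([ 0.00108647,  0.00061307,  0.00150196, -0.00037152, -0.00150335,
        0.00024177]), 'joint_efforts': array([ 3.61503025e-04, -4.05988276e+01, -2.92630792e+01, -1.56415495e-04,
        5.80530395e-03,  4.38409586e-06]), 'eef_pos': array([0.25738893, 0.623289  , 0.22993714]), 'tcp_rot': array([ 0.13684906,  0.69385687, -0.13843327,  0.69330456]), 'contact_force': array([-0.69388235,  0.09961571, -0.87172991]), 'wrist_torque': array([-0.05757117,  0.03313881,  0.0078567 ]), 'opening': 0.9986066379762899}
scene [[0.622, 0.424, -0.658, -0.563], [-0.783, 0.335, -0.523, -0.908], [-0.001, 0.841, 0.541, 0.91]] [[442.6059579486778, 0.0, 257.1879162408763], [0.0, 442.6059579486778, 184.44391434855092], [0.0, 0.0, 1.0]]
top [[0.135, 0.967, -0.215, 0.162], [-0.991, 0.131, -0.033, -0.156], [-0.004, 0.217, 0.976, 1.244]] [[380.83283720967466, 0.0, 259.3043475826149], [0.0, 380.83283720967466, 196.77112052196478], [0.0, 0.0, 1.0]]
wrist [[0.381, -0.886, -0.264, 0.189], [0.924, 0.365, 0.111, 0.651], [-0.002, -0.286, 0.958, 0.373]] [[326.0161428855343, 0.0, 256.0082904136679], [0.0, 326.0161428855343, 187.687828749566], [0.0, 0.0, 1.0]]
```

View pics/scene0.png

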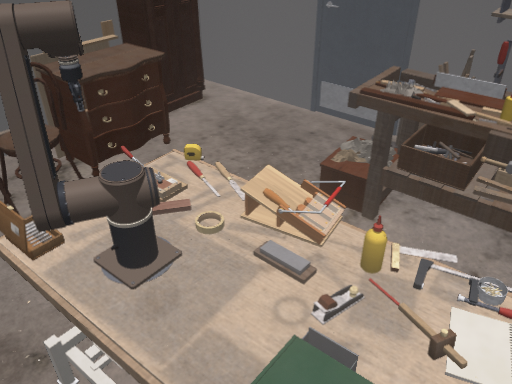

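View pics/top0.png

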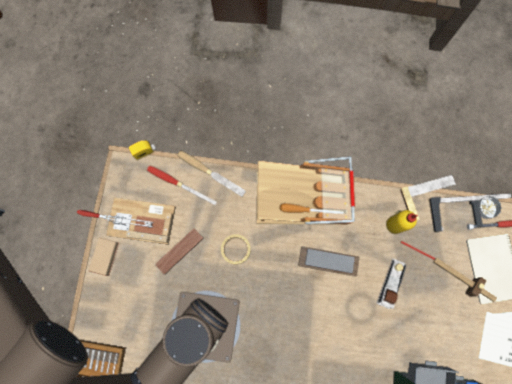

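View pics/wrist0.png

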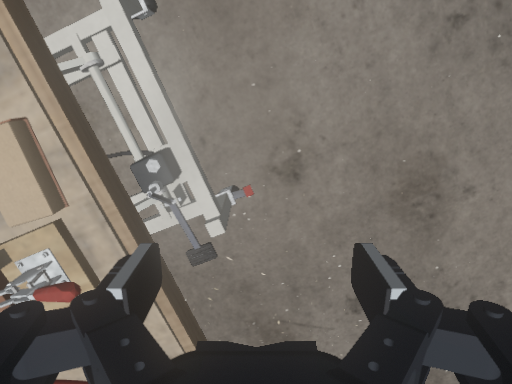

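```bash
python3 - <<'E'
from h import *
im=cv2.imread('pics/top0.png')
a=cv2.resize(im[135:245,120:260],None,fx=5.7,fy=5.4,interpolation=cv2.INTER_CUBIC)[:600,:798]
cv2.imwrite('pics/c1.png',cv2.resize(im[140:240,120:250],None,fx=6,fy=6,interpolation=cv2.INTER_CUBIC))
cv2.imwrite('pics/c2.png',cv2.resize(im[145:235,245:365],None,fx=6.5,fy=6.5,interpolation=cv2.INTER_CUBIC))
im=cv2.imread('pics/scene0.png')
cv2.imwrite('pics/c3.png',cv2.resize(im[140:270,110:370],None,fx=3,fy=3,interpolation=cv2.INTER_CUBIC))
E
```

```text
(no output)
```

View pics/c1.png

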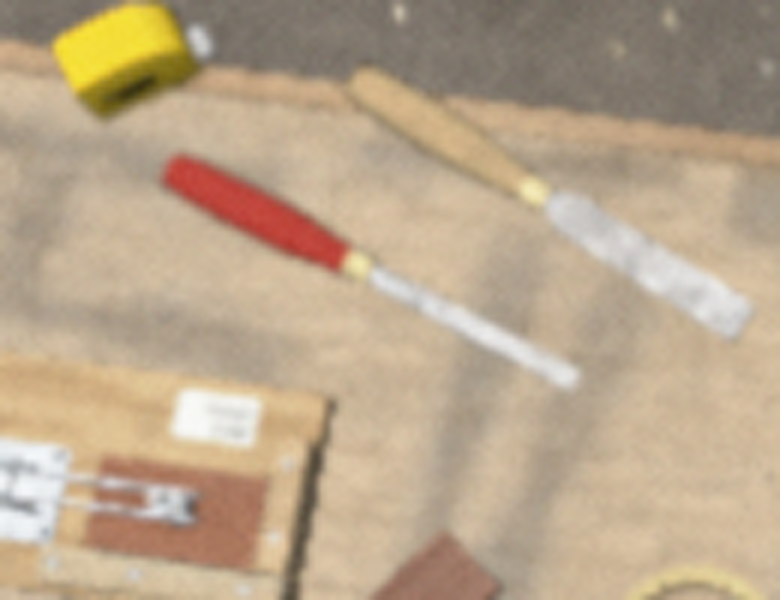

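View pics/c2.png

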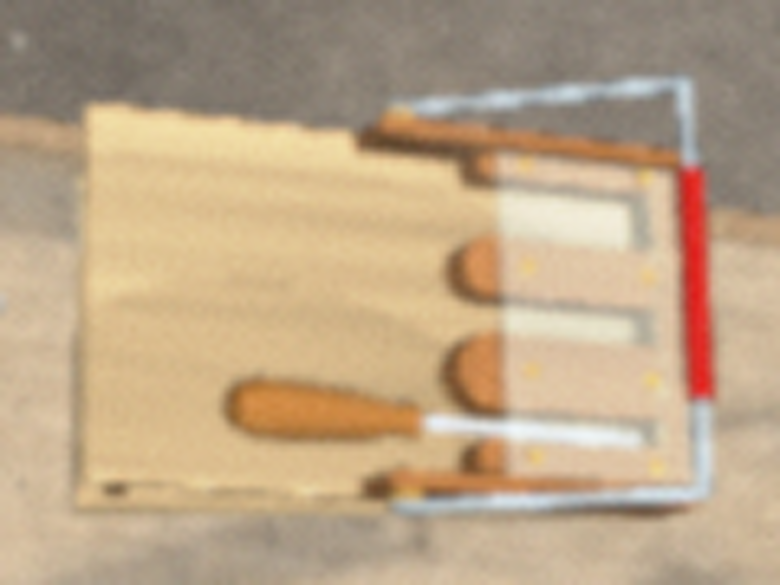

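View pics/c3.png

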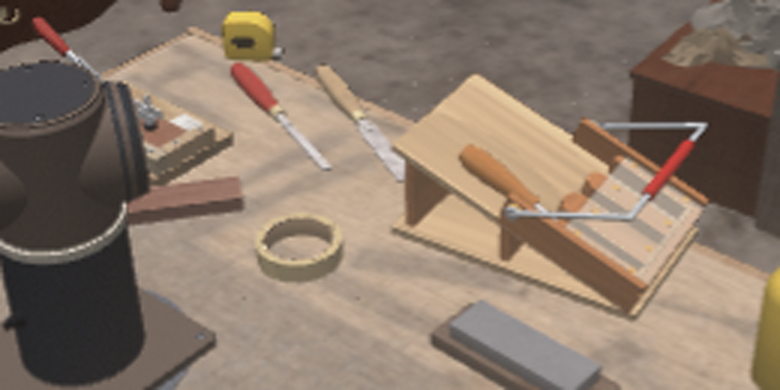

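```bash
python3 - <<'E'
from h import *
from scipy.ndimage import map_coordinates
d=load('top0'); P=world(d); 
hsv=cv2.cvtColor(d['img'],cv2.COLOR_RGB2HSV)
print('table z samples',[P[v,u].round(4).tolist() for u,v in [(235,225),(200,220),(280,260)]])
# ray intersection
def ray(u,v,z):
    p=cv2.undistortPoints(np.array([[[u,v]]],float),d['K'],d['distortion'])[0,0]
    T=np.linalg.inv(d['world_to_cam']); r=T[:3,:3]@[p[0],-p[1],-1]; o=T[:3,3]
    return o+r*(z-o[2])/r[2]
for n,b,t in [('A',(179.7,153.7),(242.5,193.3)),('B',(149.2,168.3),(215,203))]:
    pb=ray(*b,0.02); pt=ray(*t,0.004); print(n,pb.round(4),pt.round(4),np.linalg.norm((pb-pt)[:2]))
for u,v in [(190,160),(200,167),(209,172),(214,175),(225,183),(238,190),(155,172),(165,177),(175,182),(179,184),(190,190),(205,198)]: print(u,v,P[v-1:v+2,u-1:u+2,:].reshape(-1,3)[:,2].round(4))
# bed plane
sub=P[168:205,262:305].reshape(-1,3)
m=np.isfinite(sub).all(1); s=sub[m]
for _ in range(6):
    c=s.mean(0); n=np.linalg.svd(s-c)[2][2]; n*=np.sign(n[2]); r=(sub[m]-c)@n; s=sub[m][abs(r)<0.004]
print('bed n',n,'c',c,'tilt',np.arccos(n[2]),'yawdown',np.degrees(np.arctan2(n[1],n[0])),len(s),np.std((s-c)@n))
E
```

```text
table z samples [[0.3305, -0.0475, -0.0024], [0.331, 0.0699, -0.0011], [0.2368, -0.2088, 0.0012]]
A [0.543  0.1733 0.02  ] [ 0.4387 -0.057   0.004 ] 0.25278949232917874
B [0.4785 0.2667 0.02  ] [0.3936 0.029  0.004 ] 0.2524407039702395
190 160 [0.0234 0.0312 0.0307 0.0228 0.027  0.0256 0.0252 0.0215 0.0222]
200 167 [0.0219 0.0245 0.0237 0.0201 0.0169 0.023  0.0178 0.0189 0.0177]
209 172 [0.0156 0.0155 0.0154 0.0134 0.0164 0.0142 0.0144 0.0152 0.015 ]
214 175 [0.0098 0.0141 0.0087 0.0137 0.0092 0.009  0.0119 0.0082 0.0152]
225 183 [0.0066 0.0072 0.0037 0.0052 0.0081 0.004  0.0075 0.0073 0.0086]
238 190 [0.0038 0.0078 0.0054 0.0075 0.0057 0.001  0.005  0.0079 0.0074]
155 172 [0.0223 0.0324 0.0241 0.0276 0.027  0.0273 0.0228 0.0207 0.0253]
165 177 [0.0279 0.0283 0.0217 0.0228 0.0226 0.0259    nan 0.0194 0.0226]
175 182 [0.0179 0.0164 0.0193 0.0184 0.0167 0.0153 0.0172 0.0182 0.0187]
179 184 [0.0158 0.0203 0.0151 0.0128 0.0153 0.0195 0.0139 0.017  0.017 ]
190 190 [ 0.0081  0.0104  0.0085  0.0064  0.0073  0.0093 -0.0025  0.0126  0.0085]
205 198 [ 0.0031  0.0046  0.0093  0.008   0.0028  0.005  -0.0019  0.0018  0.0054]
bed n [ 0.04545458 -0.33982342  0.93939019] c [ 0.45884338 -0.18586889  0.0979841 ] tilt 0.3499490365473165 yawdown -82.38137201441553 1482 0.001791590676493423
```

```bash
cat >> h.py <<'E'
def tool():
    s=ctrl.get_state(); return np.array(s['eef_pos']),R.from_quat(s['tcp_rot'])
def plan(p,Rt,cur=None):
    p0,R0=cur or tool()
    t=R0.inv().apply(np.array(p)-p0); w=(R0.inv()*Rt).as_rotvec()
    n=max(np.linalg.norm(t)/.05,np.degrees(np.linalg.norm(w))/8.59)
    print('travel',t.round(4).tolist(),'dr',w.round(4).tolist(),'rows>=%.1f'%n); return t,w
def down(yaw):  # tool x down, tool y at world angle yaw
    x=np.array([0,0,-1.]);y=np.array([np.cos(yaw),np.sin(yaw),0]);return R.from_matrix(np.stack([x,y,np.cross(x,y)],1))
E
python3 - <<'E'
from h import *
p,r=tool(); print(r.as_matrix().round(3))
d=load('wrist0'); T=np.linalg.inv(d['world_to_cam'])
print('cam in tool', r.inv().apply(T[:3,3]-p).round(4), (r.inv().as_matrix()@T[:3,:3]).round(3))
y=r.as_matrix()[:,1]; print(np.degrees(np.arctan2(y[1],y[0])))
d=load('top0'); P=world(d)
for k in [(258.5,161),(258,219),(349,160),(352,222)]:
    u,v=map(int,k);print(k,P[v-2:v+3,u-2:u+3].reshape(-1,3).round(3)[::6].tolist())
im=cv2.imread('pics/top0.png')
cv2.imwrite('pics/c4.png',cv2.resize(im[170:210,200:250],None,fx=14,fy=14,interpolation=cv2.INTER_CUBIC))
E
```

```text
[[-0.001  0.382  0.924]
 [-0.002  0.924 -0.382]
 [-1.    -0.002 -0.   ]]
cam in tool [-0.1426 -0.0005 -0.0736] [[ 0.     0.286 -0.958]
 [ 1.    -0.001 -0.   ]
 [-0.001 -0.958 -0.286]]
67.54885069122943
(258.5, 161) [[0.848, -0.035, -0.872], [0.84, -0.042, -0.863], [0.519, -0.099, 0.126], [0.516, -0.103, 0.127], [0.515, -0.106, 0.121]]
(258, 219) [[0.367, -0.112, -0.005], [0.344, -0.12, 0.119], [0.358, -0.12, 0.014], [0.355, -0.124, 0.016], [0.353, -0.128, 0.01]]
(349, 160) [[0.562, -0.368, 0.136], [0.913, -0.563, -0.85], [0.554, -0.374, 0.142], [0.551, -0.377, 0.144], [0.899, -0.583, -0.855]]
(352, 222) [[0.372, -0.394, 0.136], [0.369, -0.396, 0.139], [0.383, -0.419, 0.05], [0.389, -0.433, -0.0], [0.386, -0.437, 0.001]]
```

View pics/c4.png

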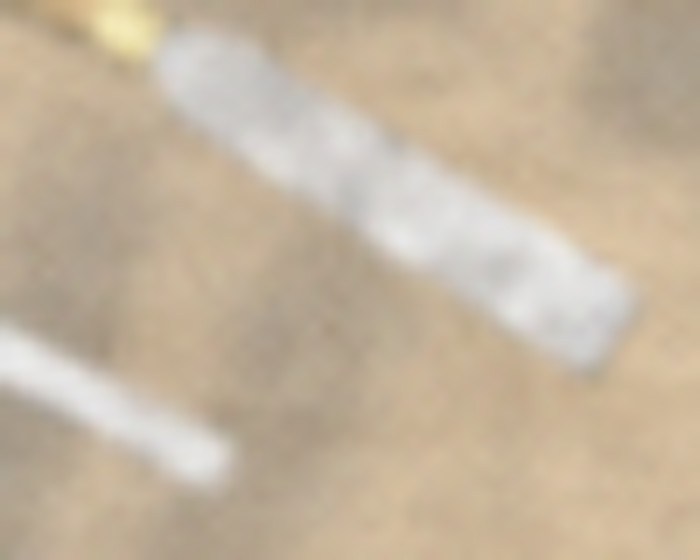

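```bash
python3 - <<'E'
from h import *
plan([0.48,0.12,0.25],down(np.radians(-24.4)))
E
```

```text
travel [-0.0192, -0.3803, 0.3979] dr [1.6048, 0.0012, 0.0016] rows>=11.0
```

Emit:
{"op": "play_rows", "data": {
  "claw": [0, 0, 0, 0, 0, 0, 0, 0, 0, 0, 0, 0, 0, 0, 0],
  "travel": [
    [-0.019, -0.38, 0.398],
    [-0.019, -0.38, 0.398],
    [-0.019, -0.38, 0.398],
    [-0.019, -0.38, 0.398],
    [-0.019, -0.38, 0.398],
    [-0.019, -0.38, 0.398],
    [-0.019, -0.38, 0.398],
    [-0.019, -0.38, 0.398],
    [-0.019, -0.38, 0.398],
    [-0.019, -0.38, 0.398],
    [-0.019, -0.38, 0.398],
    [-0.019, -0.38, 0.398],
    [-0.019, -0.38, 0.398],
    [-0.019, -0.38, 0.398],
    [-0.019, -0.38, 0.398]
  ],
  "dr": [
    [1.605, 0, 0],
    [1.605, 0, 0],
    [1.605, 0, 0],
    [1.605, 0, 0],
    [1.605, 0, 0],
    [1.605, 0, 0],
    [1.605, 0, 0],
    [1.605, 0, 0],
    [1.605, 0, 0],
    [1.605, 0, 0],
    [1.605, 0, 0],
    [1.605, 0, 0],
    [1.605, 0, 0],
    [1.605, 0, 0],
    [1.605, 0, 0]
  ]
}}

```text
time: 1.65
eef_pos: [0.4796, 0.1216, 0.2496]
tcp_rot: [-0.593, -0.384, 0.595, -0.384]
contact_force: [0.1, -0.2, 0.4]
opening: 0.998
```

```bash
python3 - <<'E'
from h import *
s=ctrl.get_state(); print(s['time'],s['eef_pos'],s['qpos'],s['contact_force'])
cap('wrist','w1'); cap('top','top1')
im=cv2.imread('pics/w1.png'); cv2.imwrite('pics/w1b.png',cv2.resize(im,None,fx=1.56,fy=1.56,interpolation=cv2.INTER_CUBIC))
E
```

```text
1.65 [0.47956689 0.12159401 0.24958501] [ 4.36066286e-02 -1.33352093e-01  1.98869001e+00 -1.36705572e-03
  1.28780158e+00  4.67344171e-01] [ 0.11418395 -0.1879172   0.44970994]
```

View pics/w1b.png

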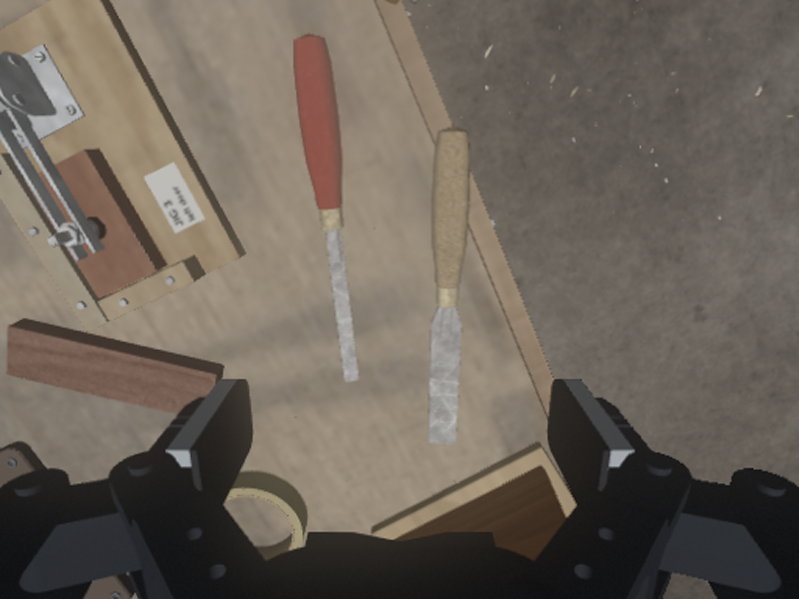

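```bash
cat >> h.py <<'E'
def ray(d,u,v,z):
    p=cv2.undistortPoints(np.array([[[u,v]]],float),d['K'],d['distortion'])[0,0]
    T=np.linalg.inv(d['world_to_cam']); r=T[:3,:3]@[p[0],-p[1],-1]; o=T[:3,3]
    return o+r*(z-o[2])/r[2]
E
python3 - <<'E'
from h import *
d=load('w1'); k=1/1.5605; P=world(d)
for n,b,f,t in [('A',(454,128),(448,297),(443,442)),('B',(310,35),(330,215),(350,380))]:
    pb=ray(d,*np.multiply(b,k),0.015); pf=ray(d,*np.multiply(f,k),0.015); pt=ray(d,*np.multiply(t,k),0.004)
    L=np.linalg.norm((pb-pt)[:2]); e=(pb-pt)[:2]/L
    print(n,pb.round(4),pf.round(4),pt.round(4),L,np.degrees(np.arctan2(e[1],e[0])),'ferr from tip',np.linalg.norm((pf-pt)[:2]))
d2=load('top1')
# heights from wrist depth
for n,u,v in [('tbl',400,250),('tbl',270,200),('Ahandle',452,170),('Ahandle',450,220),('Aneck',448,290),('Abl',445,400),('Bh',315,90),('Bh',322,140),('Bbl',343,320)]:
    u=int(u*k);v=int(v*k); print(n,np.nanmean(P[v-1:v+2,u-1:u+2].reshape(-1,3),0).round(4))
E
```

```text
A [0.5472 0.1802 0.015 ] [0.495  0.0664 0.015 ] [ 0.4395 -0.0582  0.004 ] 0.2616436540556562 65.67669982457635 ferr from tip 0.13644373612327496
B [0.4816 0.2761 0.015 ] [0.4398 0.161  0.015 ] [0.3913 0.0291 0.004 ] 0.2629005055529108 69.91564929540931 ferr from tip 0.14044944290814335
tbl [ 0.4746  0.1128 -0.0014]
tbl [ 0.4     0.1893 -0.0011]
Ahandle [0.5335 0.1564 0.0291]
Ahandle [0.5192 0.1244 0.0275]
Aneck [0.4976 0.0739 0.019 ]
Abl [ 0.4573 -0.0188  0.0069]
Bh [0.4697 0.2424 0.0273]
Bh [0.4599 0.2113 0.0267]
Bbl [0.4098 0.0814 0.0084]
```

```bash
python3 - <<'E'
from h import *
d=load('w1'); k=1/1.5605; P=world(d)
for u,v in [(482,225),(490,250),(430,120),(415,75)]:
    u=int(u*k);v=int(v*k); print('rim',np.nanmean(P[v-1:v+2,u-1:u+2].reshape(-1,3),0).round(4))
plan([0.5175,0.1155,0.06],down(np.radians(-24.3)))
E
```

```text
rim [ 0.5403  0.1049 -0.0016]
rim [ 0.5397  0.0835 -0.0016]
rim [ 0.5347  0.1934 -0.0008]
rim [ 0.5364  0.2255 -0.0011]
travel [0.1896, 0.0371, -0.0104] dr [0.0007, 0.0019, 0.0005] rows>=3.9
```

Emit:
{"op": "play_rows", "data": {
  "claw": [0, 0, 0, 0, 0, 0, 0, 0, 0, 0],
  "travel": [
    [0.05, 0.037, -0.0104],
    [0.1, 0.037, -0.0104],
    [0.15, 0.037, -0.0104],
    [0.19, 0.037, -0.0104],
    [0.22, 0.037, -0.0104],
    [0.235, 0.037, -0.0104],
    [0.248, 0.037, -0.0104],
    [0.248, 0.037, -0.0104],
    [0.248, 0.037, -0.0104],
    [0.248, 0.037, -0.0104]
  ],
  "dr": [
    [0.001, 0.002, 0],
    [0.001, 0.002, 0],
    [0.001, 0.002, 0],
    [0.001, 0.002, 0],
    [0.001, 0.002, 0],
    [0.001, 0.002, 0],
    [0.001, 0.002, 0],
    [0.001, 0.002, 0],
    [0.001, 0.002, 0],
    [0.001, 0.002, 0]
  ]
}}

```text
time: 2.75
eef_pos: [0.5191, 0.1156, 0.0036]
tcp_rot: [0.595, 0.383, -0.593, 0.384]
contact_force: [0.4, 0.0, 0.9]
opening: 1.004
```

```bash
python3 - <<'E'
from h import *
cap('wrist','w2')
im=cv2.imread('pics/w2.png'); cv2.imwrite('pics/w2b.png',cv2.resize(im,None,fx=1.56,fy=1.56,interpolation=cv2.INTER_CUBIC))
E
```

```text
(no output)
```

View pics/w2b.png

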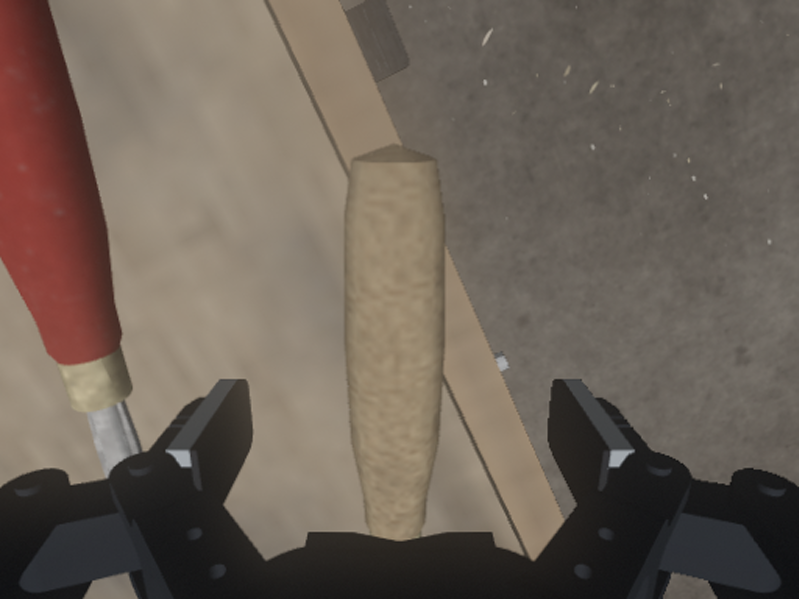

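Emit:
{"op": "play_rows", "data": {
  "claw": [255, 255, 255, 255, 255, 255, 255, 255, 255],
  "travel": [
    [0.002, 0, 0],
    [0.002, 0, 0],
    [0.002, 0, 0],
    [0.002, 0, 0],
    [0.002, 0, 0],
    [0.002, 0, 0],
    [0.002, 0, 0],
    [0.002, 0, 0],
    [0.002, 0, 0]
  ],
  "dr": [
    [0, 0, 0],
    [0, 0, 0],
    [0, 0, 0],
    [0, 0, 0],
    [0, 0, 0],
    [0, 0, 0],
    [0, 0, 0],
    [0, 0, 0],
    [0, 0, 0]
  ],
  "force": 70
}}

```text
time: 3.7
eef_pos: [0.5189, 0.1156, 0.0017]
tcp_rot: [0.595, 0.383, -0.593, 0.384]
contact_force: [-2.3, -0.5, 5.1]
opening: 0.291
```

```bash
python3 - <<'E'
from h import *
s=ctrl.get_state(); print(s['time'],s['eef_pos'],s['contact_force'],s['opening'])
# better till fit from both top and scene depth
d=load('top0'); P=world(d)
im=cv2.imread('pics/w2.png')
cv2.imwrite('pics/c5.png',cv2.resize(cv2.imread('pics/top1.png')[145:235,245:365],None,fx=6.5,fy=6.5,interpolation=cv2.INTER_CUBIC))
E
```

```text
3.7 [0.51894174 0.1156006  0.00173481] [-2.2789592  -0.52068559  5.1246448 ] 0.2908206070802343
```

```bash
python3 - <<'E'
from h import *
plan([0.5189,.1156,.15],tool()[1])
plan([0.60,-0.13,.30],down(np.radians(7.6)))
E
```

```text
travel [-0.1483, 0.0003, -0.0002] dr [0.0, 0.0, 0.0] rows>=3.0
travel [-0.2981, 0.1757, 0.19] dr [-0.5569, -0.0009, -0.003] rows>=7.9
```

Emit:
{"op": "play_rows", "data": {
  "claw": [255, 255, 255, 255, 255, 255, 255, 255, 255, 255, 255, 255, 255],
  "travel": [
    [-0.02, 0, 0],
    [-0.06, 0, 0],
    [-0.1, 0, 0],
    [-0.15, 0, 0],
    [-0.298, 0.176, 0.19],
    [-0.298, 0.176, 0.19],
    [-0.298, 0.176, 0.19],
    [-0.298, 0.176, 0.19],
    [-0.298, 0.176, 0.19],
    [-0.298, 0.176, 0.19],
    [-0.298, 0.176, 0.19],
    [-0.298, 0.176, 0.19],
    [-0.298, 0.176, 0.19]
  ],
  "dr": [
    [0, 0, 0],
    [0, 0, 0],
    [0, 0, 0],
    [0, 0, 0],
    [-0.557, -0.001, -0.003],
    [-0.557, -0.001, -0.003],
    [-0.557, -0.001, -0.003],
    [-0.557, -0.001, -0.003],
    [-0.557, -0.001, -0.003],
    [-0.557, -0.001, -0.003],
    [-0.557, -0.001, -0.003],
    [-0.557, -0.001, -0.003],
    [-0.557, -0.001, -0.003]
  ]
}}

```text
time: 5.0
eef_pos: [0.5993, -0.1291, 0.2975]
tcp_rot: [0.465, 0.533, -0.466, 0.531]
contact_force: [0.3, 0.1, -2.1]
opening: 0.282
```

```bash
python3 - <<'E'
from h import *
cap('wrist','w3')
im=cv2.imread('pics/w3.png'); cv2.imwrite('pics/w3b.png',cv2.resize(im,None,fx=1.5605,fy=1.5605,interpolation=cv2.INTER_CUBIC))
E
```

```text
(no output)
```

View pics/w3b.png

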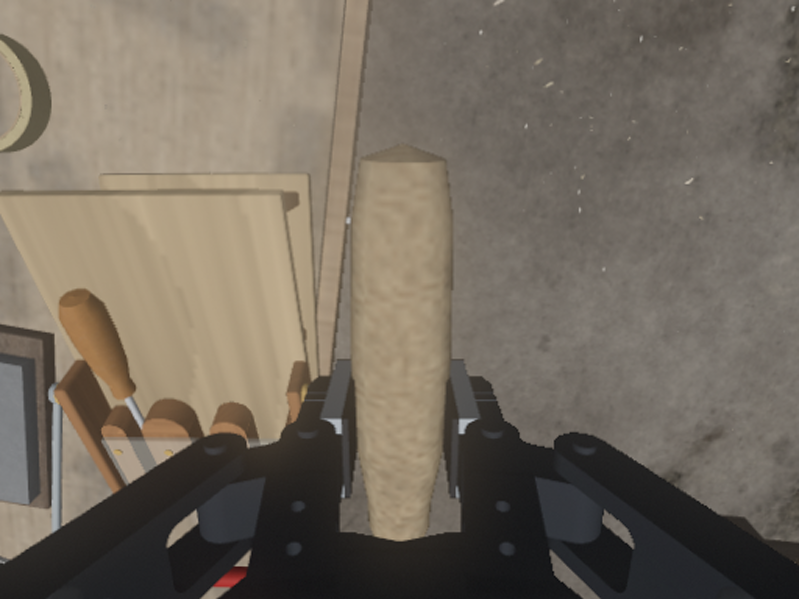

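Emit:
{"op": "play_rows", "data": {
  "claw": [255, 255, 255, 255, 255],
  "travel": [
    [0, 0, 0.05],
    [0, 0, 0.1],
    [0, 0, 0.13],
    [0, 0, 0.13],
    [0, 0, 0.13]
  ],
  "dr": [
    [0, 0, 0],
    [0, 0, 0],
    [0, 0, 0],
    [0, 0, 0],
    [0, 0, 0]
  ]
}}

```text
time: 5.55
eef_pos: [0.6163, -0.2564, 0.2956]
tcp_rot: [0.465, 0.535, -0.466, 0.53]
contact_force: [-0.4, -0.4, -1.7]
opening: 0.284
```

```bash
python3 - <<'E'
from h import *
cap('wrist','w4')
im=cv2.imread('pics/w4.png'); cv2.imwrite('pics/w4b.png',cv2.resize(im,None,fx=1.5605,fy=1.5605,interpolation=cv2.INTER_CUBIC))
cv2.imwrite('pics/w4c.png',cv2.resize(im[0:330,0:250],None,fx=2.4,fy=1.8,interpolation=cv2.INTER_CUBIC))
E
```

```text
(no output)
```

View pics/w4b.png

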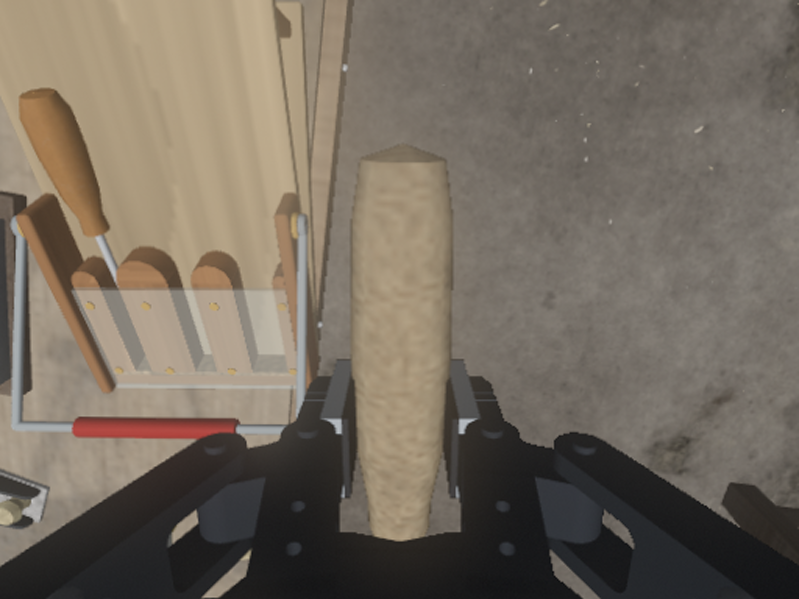

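```bash
python3 - <<'E'
from h import *
im=cv2.imread('pics/w4.png')
cv2.imwrite('pics/w4c.png',cv2.resize(im[120:285,0:210],None,fx=3.6,fy=3.6,interpolation=cv2.INTER_CUBIC))
d=load('w4'); P=world(d)
sub=P[10:140,70:170].reshape(-1,3); sub=sub[np.isfinite(sub).all(1)]; s=sub
c=np.median(s,0)
n=np.array([.045,-.34,.94])
for _ in range(8):
    r=(sub-c)@n; s=sub[abs(r-np.median(r))<0.004]; c=s.mean(0); n=np.linalg.svd(s-c)[2][2]; n*=np.sign(n[2])
print(n,c,len(s),'tilt',np.arccos(n[2]),np.degrees(np.arctan2(n[1],n[0])),np.std((s-c)@n))
n0=np.array([0.04545458,-0.33982342,0.93939019]);c0=np.array([0.45884338,-0.18586889,0.0979841]); print('dist vs top fit',(c-c0)@n0)
d=load('w3'); P=world(d)
sub=P[135:250,70:170].reshape(-1,3); sub=sub[np.isfinite(sub).all(1)]
for _ in range(8):
    r=(sub-c)@n; s=sub[abs(r-np.median(r))<0.004]; c=s.mean(0); n=np.linalg.svd(s-c)[2][2]; n*=np.sign(n[2])
print(n,c,len(s),'tilt',np.arccos(n[2]),np.degrees(np.arctan2(n[1],n[0])),'d',(c-c0)@n0)
d=load('scene0'); P=world(d)
sub=P[170:198,252:280].reshape(-1,3); sub=sub[np.isfinite(sub).all(1)]
for _ in range(8):
    r=(sub-c)@n; s=sub[abs(r-np.median(r))<0.006]; c=s.mean(0); n=np.linalg.svd(s-c)[2][2]; n*=np.sign(n[2])
print('scene',n,c,len(s),np.degrees(np.arctan2(n[1],n[0])),'d',(c-c0)@n0)
E
```

```text
[ 0.04516951 -0.33950711  0.9395183 ] [ 0.46690889 -0.18827233  0.09729831] 12947 tilt 0.3495751696388621 -82.42162499174944 0.0007596778101931387
dist vs top fit 0.0005391362929725614
[ 0.04592168 -0.33915222  0.93961001] [ 0.45529147 -0.18328288  0.09951834] 11026 tilt 0.3493073113955183 -82.28896701996904 d 0.00040101613995797053
scene [ 0.04296031 -0.33425709  0.94150231] [ 0.43501354 -0.15106784  0.11245356] 634 -82.67622493895009 d 0.0006830774448607401
```

View pics/w4c.png

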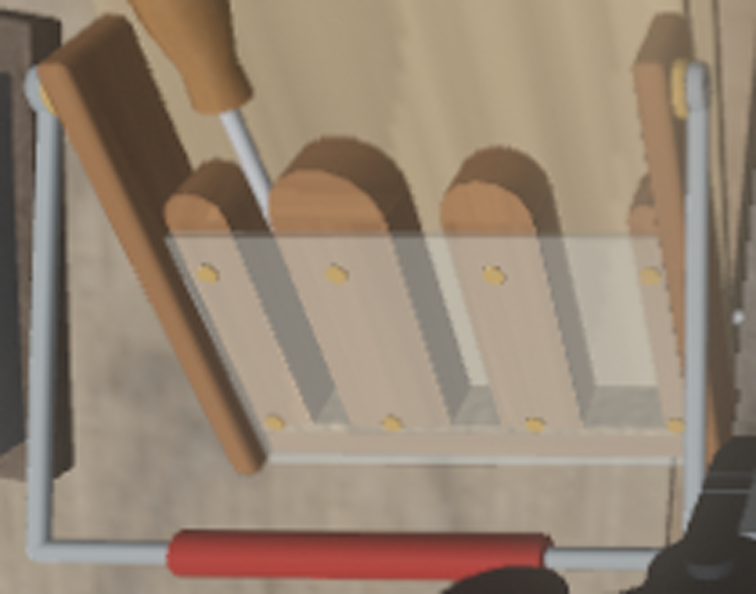

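```bash
cat >> h.py <<'E'
N=np.array([.0453,-.3396,.9395]); N=R.from_euler('z',0).apply(N/np.linalg.norm(N)); C=np.array([.46690889,-.18827233,.09729831])
XS=np.array([N[0],N[1],0]); XS=XS-(XS@N)*N; XS/=np.linalg.norm(XS); YS=np.cross(N,XS)
def rayplane(d,u,v,h):
    p=cv2.undistortPoints(np.array([[[u,v]]],float),d['K'],d['distortion'])[0,0]
    T=np.linalg.inv(d['world_to_cam']); r=T[:3,:3]@[p[0],-p[1],-1]; o=T[:3,3]
    q=o+r*((C+h*N-o)@N)/(r@N); return np.array([(q-C)@XS,(q-C)@YS])
E
python3 - <<'E'
from h import *
print(XS,YS)
d=load('w4')
for n,x,y,h in [('tipTN',320,170,.022),('tipNW',482,182,.022),('guardL',168,236,.0265),('guardR',630,236,.0265),
 ('TN right(-9)',388,236,.022),('TN right(-9)',450,425,.022),('NW right 39',535,236,.022),('NW right 39',580,425,.022),
 ('NW left 9',443,225,.022),('NW left 9',505,425,.022),('TN left -47',270,225,.022),('TN left',350,425,.022),('W out 69',632,225,.022),('Wout',663,380,.022),('cork N bed L',470,385,0),('cork W bed L',596,385,0),('cork N top',450,425,.022),('cheekend',250,465,.034)]:
    print(n,rayplane(d,x/3.6,120+y/3.6,h).round(4))
E
```

```text
[ 0.12421919 -0.93123257 -0.34260107] [0.99122025 0.13222108 0.        ]
tipTN [ 0.0936 -0.0499]
tipNW [0.0979 0.0001]
guardL [ 0.1159 -0.1047]
guardR [0.1153 0.0449]
TN right(-9) [ 0.1189 -0.0353]
TN right(-9) [ 0.2046 -0.0356]
NW right 39 [0.1187 0.0128]
NW right 39 [0.204  0.0125]
NW left 9 [ 0.1145 -0.0162]
NW left 9 [ 0.2043 -0.0152]
TN left -47 [ 0.1147 -0.0728]
TN left [ 0.205 -0.073]
W out 69 [0.1142 0.0448]
Wout [0.1814 0.0459]
cork N bed L [ 0.2052 -0.0353]
cork W bed L [0.2048 0.0132]
cork N top [ 0.2046 -0.0356]
cheekend [ 0.2139 -0.1081]
```

```bash
cat >> h.py <<'E'
ON=C+.2048*XS-.0255*YS; OW=ON+.054*YS
RT=R.from_matrix(np.stack([-N,YS,XS],1))
def tgt(O,xt,h,L=.1925,off=.0017,dy=0): return O+(xt-L)*XS+(h+off)*N+dy*YS
def where(O,L=.1925,off=.0017):
    p,r=tool(); q=p-O; e=(RT.inv()*r).as_rotvec()
    print('tip x %.4f y %.4f h %.4f'%(q@XS+L,q@YS,q@N-off),'rot err(tool)',e.round(4))
E
python3 - <<'E'
from h import *
print(ON,OW)
print(tgt(OW,-.14,.08),tgt(OW,0,0))
plan(tgt(OW,-.14,.08),RT)
# top-cam check of lanes
im=cv2.imread('pics/top1.png'); im=cv2.imread('pics/top0.png')
d=load('top0')
def pt(O,x,y,z): return tuple((proj(d,O+x*XS+y*YS+z*N)[0]*6.5-np.array([245,145])*6.5+3).astype(int))
a=cv2.resize(im[145:235,245:365],None,fx=6.5,fy=6.5,interpolation=cv2.INTER_CUBIC)
for y in (-47,-9,9,39): cv2.line(a,pt(ON,-.092,y/1e3,.022),pt(ON,0,y/1e3,.022),(255,0,0),1)
for x,w in((-.293,.091),(-.088,.091),(0,.091)): cv2.line(a,pt(ON,x,-w,.0),pt(ON,x,w,.0),(0,255,0),1)
q=2.9
x=-.14-.137*np.cos(q);z=.022+.137*np.sin(q)
cv2.line(a,pt(ON,x,-.097,z),pt(ON,x,.097,z),(255,255,0),1)
cv2.line(a,pt(ON,-.293,.091,0),pt(ON,-.154,.091,0),(255,255,0),1)
cv2.imwrite('pics/ov1.png',a)
E
```

```text
[ 0.46707286 -0.3823604   0.02713361] [ 0.52059876 -0.37522046  0.02713361]
[ 0.48299681 -0.09333039  0.21780406] [ 0.49676357 -0.1965355   0.09468143]
travel [0.0795, -0.1099, -0.1786] dr [0.0019, 0.3456, 0.005] rows>=4.5
```

View pics/ov1.png

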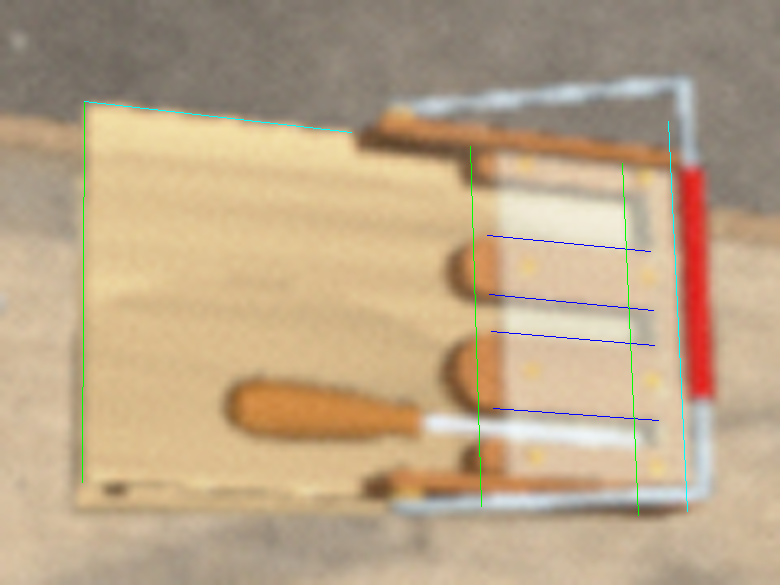

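Emit:
{"op": "play_rows", "data": {
  "claw": [255, 255, 255, 255, 255, 255, 255, 255],
  "travel": [
    [0, -0.02, -0.05],
    [0, -0.05, -0.1],
    [0.03, -0.08, -0.14],
    [0.08, -0.11, -0.179],
    [0.08, -0.11, -0.179],
    [0.08, -0.11, -0.179],
    [0.08, -0.11, -0.179],
    [0.08, -0.11, -0.179]
  ],
  "dr": [
    [0, 0, 0],
    [0, 0.1, 0],
    [0.002, 0.25, 0.005],
    [0.002, 0.346, 0.005],
    [0.002, 0.346, 0.005],
    [0.002, 0.346, 0.005],
    [0.002, 0.346, 0.005],
    [0.002, 0.346, 0.005]
  ]
}}

```text
time: 6.4
eef_pos: [0.4843, -0.0929, 0.2192]
tcp_rot: [0.54, 0.616, -0.377, 0.433]
contact_force: [0.1, -0.5, -0.6]
opening: 0.286
```

```bash
python3 - <<'E'
from h import *
where(OW); s=ctrl.get_state(); print(s['qpos'].round(3),s['contact_force'])
plan(tgt(OW,-.14,.004),RT)
cap('wrist','w5'); cap('top','top2')
im=cv2.imread('pics/w5.png'); cv2.imwrite('pics/w5b.png',cv2.resize(im,None,fx=1.5605,fy=1.5605,interpolation=cv2.INTER_CUBIC))
cv2.imwrite('pics/t2.png',cv2.resize(cv2.imread('pics/top2.png')[120:245,210:370],None,fx=4.8,fy=4.8,interpolation=cv2.INTER_CUBIC))
E
```

```text
tip x -0.1407 y 0.0013 h 0.0812 rot err(tool) [-0.0024 -0.0024  0.0028]
[-0.537 -0.02   1.968  0.275  1.419 -0.744] [ 0.05411016 -0.54643701 -0.64930217]
travel [0.0772, -0.0015, 0.0005] dr [0.0024, 0.0024, -0.0028] rows>=1.5
```

View pics/w5b.png

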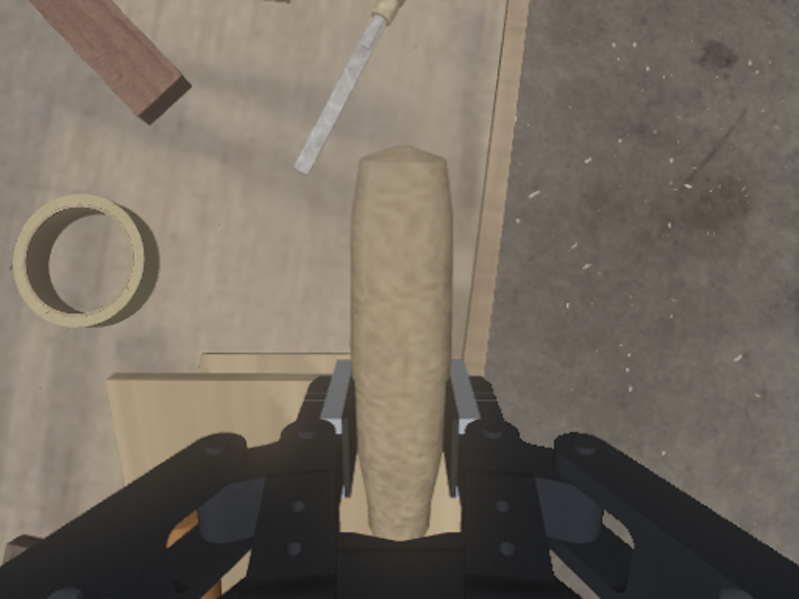

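View pics/t2.png

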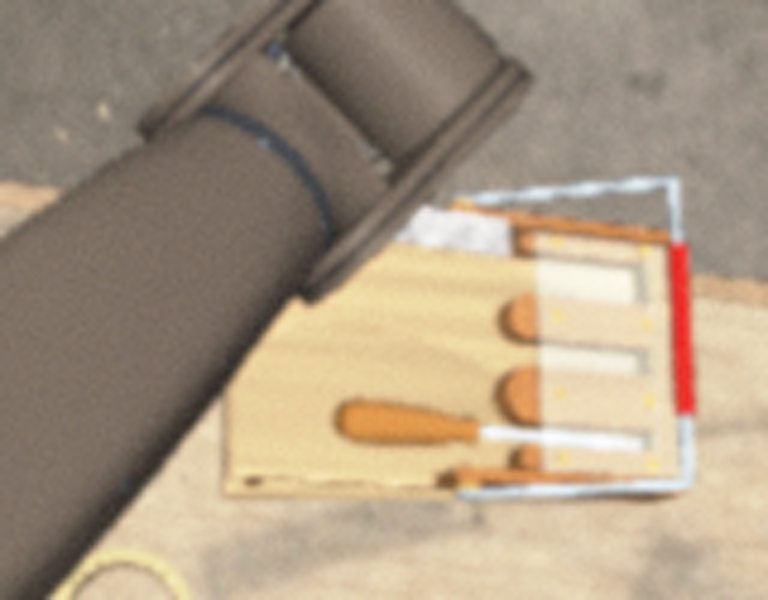

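```bash
cat >> h.py <<'E'
def ov(tag,out,O,crop,k,L=.1925,off=.0017,w=.012):
    d=load(tag); p,r=tool(); x,y,z=r.as_matrix().T
    im=cv2.imread(f'pics/{tag}.png'); u0,v0,u1,v1=crop
    a=cv2.resize(im[v0:v1,u0:u1],None,fx=k,fy=k,interpolation=cv2.INTER_CUBIC)
    def pt(P): return tuple((((proj(d,P)[0]-[u0,v0])+.5)*k).astype(int))
    tip=p+L*z+(off-.004)*x
    for q in [(tip-w*y,tip+w*y),(tip-w*y,tip-w*y-.08*z),(tip+w*y,tip+w*y-.08*z)]: cv2.line(a,pt(q[0]),pt(q[1]),(255,0,0),1)
    cv2.imwrite(out,a)
E
python3 - <<'E'
from h import *
ov('top2','pics/ov2.png',OW,(280,150,360,225),8)
E
```

```text
(no output)
```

View pics/ov2.png

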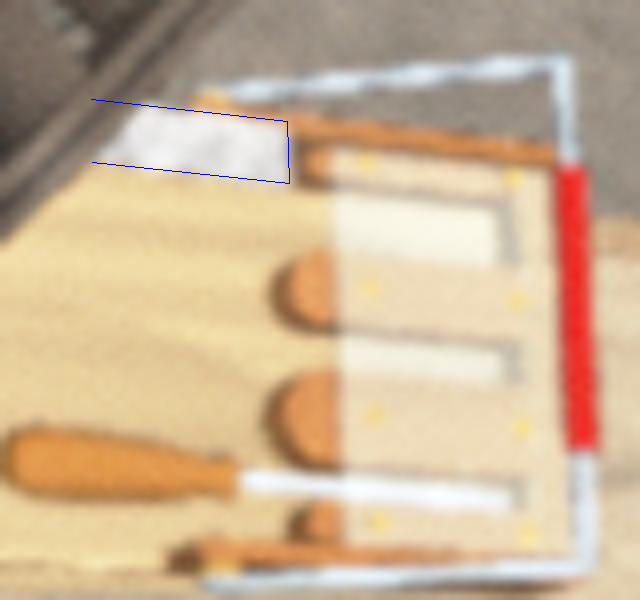

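Emit:
{"op": "play_rows", "data": {
  "claw": [255, 255, 255, 255, 255],
  "travel": [
    [0.04, -0.0015, 0.0005],
    [0.065, -0.0015, 0.0005],
    [0.077, -0.0015, 0.0005],
    [0.077, -0.0015, 0.0005],
    [0.077, -0.0015, 0.0005]
  ],
  "dr": [
    [0.002, 0.002, -0.003],
    [0.002, 0.002, -0.003],
    [0.002, 0.002, -0.003],
    [0.002, 0.002, -0.003],
    [0.002, 0.002, -0.003]
  ]
}}

```text
time: 7.0
eef_pos: [0.4811, -0.069, 0.1482]
tcp_rot: [0.54, 0.616, -0.378, 0.432]
contact_force: [0.1, -0.6, -1.7]
opening: 0.287
```

```bash
python3 - <<'E'
from h import *
where(OW); s=ctrl.get_state(); print(s['contact_force'])
cap('top','top3'); ov('top3','pics/ov3.png',OW,(280,150,360,225),8)
plan(tgt(OW,-.14,.004),RT)
E
```

```text
tip x -0.1390 y 0.0014 h 0.0062 rot err(tool) [-0.0003 -0.002   0.0021]
[ 0.12815787 -0.5752611  -1.68152638]
travel [0.0027, -0.0016, -0.0011] dr [0.0004, 0.0026, -0.0029] rows>=0.1
```

View pics/ov3.png

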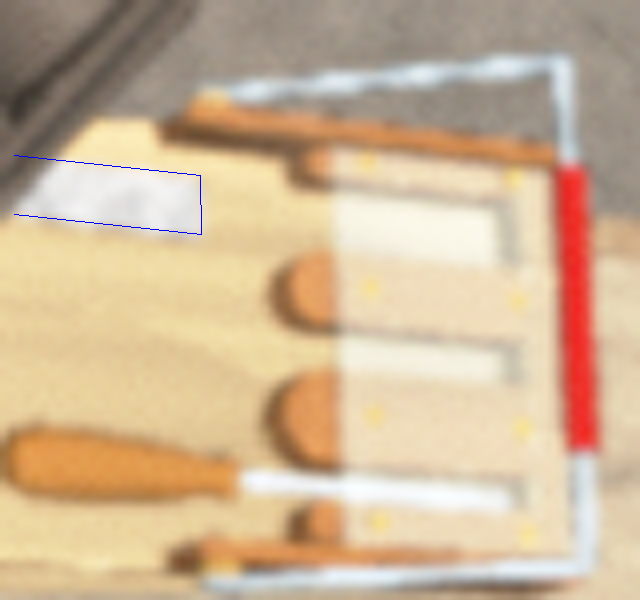

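Emit:
{"op": "play_rows", "data": {
  "claw": [255, 255, 255, 255, 255],
  "travel": [
    [0.004, -0.003, 0],
    [0.004, -0.003, 0.01],
    [0.004, -0.003, 0.018],
    [0.004, -0.003, 0.018],
    [0.004, -0.003, 0.018]
  ],
  "dr": [
    [0, 0.002, -0.002],
    [0, 0.002, -0.002],
    [0, 0.002, -0.002],
    [0, 0.002, -0.002],
    [0, 0.002, -0.002]
  ]
}}

```text
time: 7.55
eef_pos: [0.4805, -0.0855, 0.1386]
tcp_rot: [0.54, 0.616, -0.378, 0.431]
contact_force: [-0.7, 0.2, -1.6]
opening: 0.288
```

```bash
python3 - <<'E'
from h import *
where(OW); s=ctrl.get_state(); print(s['contact_force'])
cap('top','top4'); ov('top4','pics/ov4.png',OW,(280,150,360,225),8)
plan(tgt(OW,-.14,.004),RT)
E
```

```text
tip x -0.1205 y -0.0015 h 0.0028 rot err(tool) [ 0.0005 -0.0002  0.001 ]
[-0.71778537  0.18177057 -1.57300466]
travel [-0.0012, 0.0015, -0.0193] dr [-0.0002, 0.0003, -0.0009] rows>=0.4
```

View pics/ov4.png

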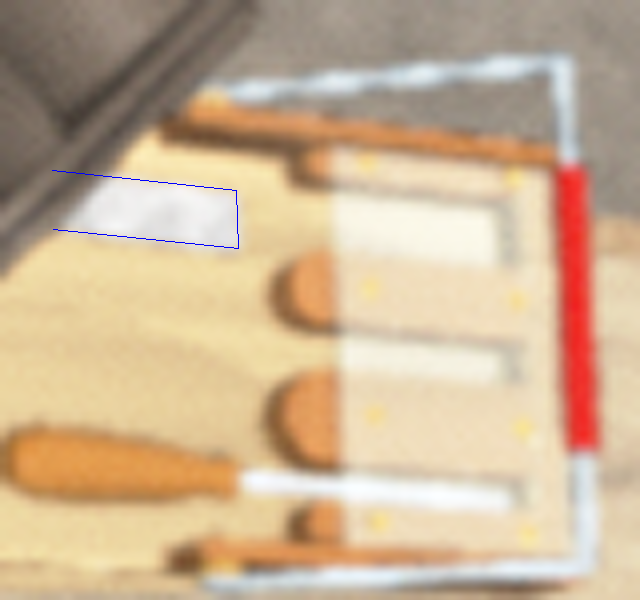

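Emit:
{"op": "play_rows", "data": {
  "claw": [255, 255, 255, 255, 255, 255, 255],
  "travel": [
    [0, 0.0013, 0],
    [0, 0.0013, 0.008],
    [0, 0.0013, 0.016],
    [0, 0.0013, 0.024],
    [0, 0.0013, 0.03],
    [0, 0.0013, 0.03],
    [0, 0.0013, 0.03]
  ],
  "dr": [
    [0, 0, -0.001],
    [0, 0, -0.001],
    [0, 0, -0.001],
    [0, 0, -0.001],
    [0, 0, -0.001],
    [0, 0, -0.001],
    [0, 0, -0.001]
  ]
}}

```text
time: 8.3
eef_pos: [0.4854, -0.1132, 0.1282]
tcp_rot: [0.54, 0.616, -0.378, 0.431]
contact_force: [-0.2, 0.2, -2.6]
opening: 0.287
```

```bash
python3 - <<'E'
from h import *
where(OW); s=ctrl.get_state(); print(s['contact_force'])
cap('top','top5'); ov('top5','pics/ov5.png',OW,(280,150,360,225),8)
E
```

```text
tip x -0.0905 y -0.0003 h 0.0027 rot err(tool) [ 0.0008  0.0002 -0.0002]
[-0.16276106  0.21203492 -2.5818373 ]
```

View pics/ov5.png

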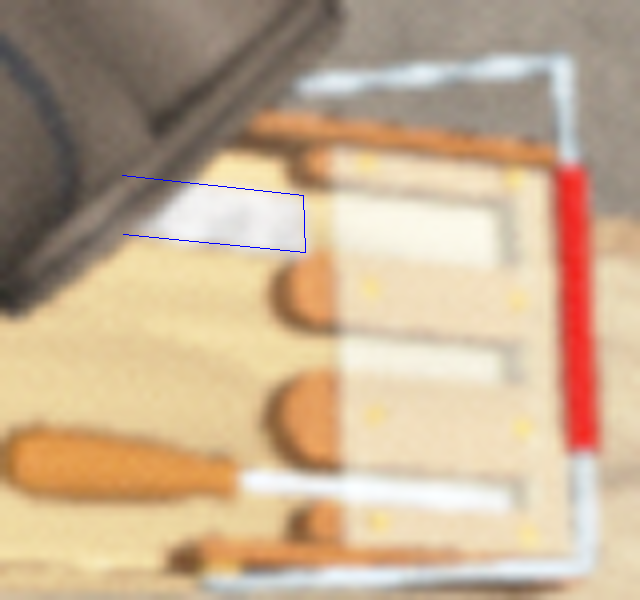

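Emit:
{"op": "play_rows", "data": {
  "claw": [255, 255, 255, 255, 255, 255, 255, 255, 255, 255, 255],
  "travel": [
    [0, 0.0003, 0.01],
    [0, 0.0003, 0.02],
    [0, 0.0003, 0.03],
    [0.001, 0.0003, 0.04],
    [0.001, 0.0003, 0.05],
    [0.001, 0.0003, 0.06],
    [0.001, 0.0003, 0.07],
    [0.001, 0.0003, 0.078],
    [0.001, 0.0003, 0.084],
    [0.001, 0.0003, 0.084],
    [0.001, 0.0003, 0.084]
  ],
  "dr": [
    [0, 0, 0],
    [0, 0, 0],
    [0, 0, 0],
    [0, 0, 0],
    [0, 0, 0],
    [0, 0, 0],
    [0, 0, 0],
    [0, 0, 0],
    [0, 0, 0],
    [0, 0, 0],
    [0, 0, 0]
  ]
}}

```text
time: 9.45
eef_pos: [0.496, -0.1908, 0.0985]
tcp_rot: [0.54, 0.617, -0.378, 0.431]
contact_force: [0.6, -0.7, -1.9]
opening: 0.29
```

```bash
python3 - <<'E'
from h import *
where(OW); s=ctrl.get_state(); print(s['contact_force'],s['opening'])
cap('top','top6'); ov('top6','pics/ov6.png',OW,(280,150,360,225),8)
E
```

```text
tip x -0.0068 y 0.0000 h 0.0016 rot err(tool) [ 0.0005  0.0005 -0.0003]
[ 0.56269591 -0.74816249 -1.91280847] 0.29038969262835945
```

View pics/ov6.png

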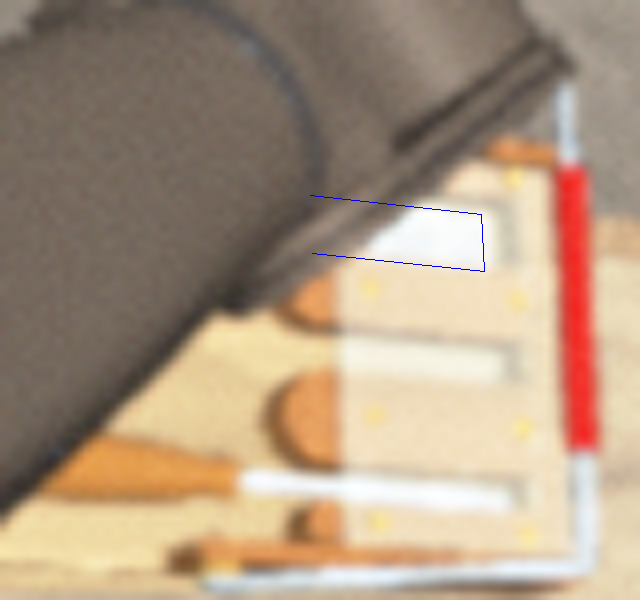

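Emit:
{"op": "play_rows", "data": {
  "claw": [255, 255, 255, 130, 130, 130, 130],
  "travel": [
    [0.001, 0, 0.003],
    [0.001, 0, 0.005],
    [0.001, 0, 0.005],
    [0.001, 0, 0.005],
    [0.001, 0, 0.005],
    [0.001, 0, 0.005],
    [0.001, 0, 0.005]
  ],
  "dr": [
    [0, 0, 0],
    [0, 0, 0],
    [0, 0, 0],
    [0, 0, 0],
    [0, 0, 0],
    [0, 0, 0],
    [0, 0, 0]
  ]
}}

```text
time: 10.2
eef_pos: [0.4968, -0.195, 0.0963]
tcp_rot: [0.54, 0.616, -0.378, 0.431]
contact_force: [0.8, -0.2, -0.4]
opening: 0.489
```

```bash
python3 - <<'E'
from h import *
where(OW); s=ctrl.get_state(); print(s['contact_force'],s['opening'])
cap('top','top7'); ov('top7','pics/ov7.png',OW,(280,150,360,225),8)
cap('wrist','w7')
im=cv2.imread('pics/w7.png'); cv2.imwrite('pics/w7b.png',cv2.resize(im,None,fx=1.5605,fy=1.5605,interpolation=cv2.INTER_CUBIC))
E
```

```text
tip x -0.0019 y 0.0002 h 0.0010 rot err(tool) [0.0001 0.     0.0001]
[ 0.8367102  -0.24072358 -0.36044977] 0.4892684817910176
```

View pics/w7b.png

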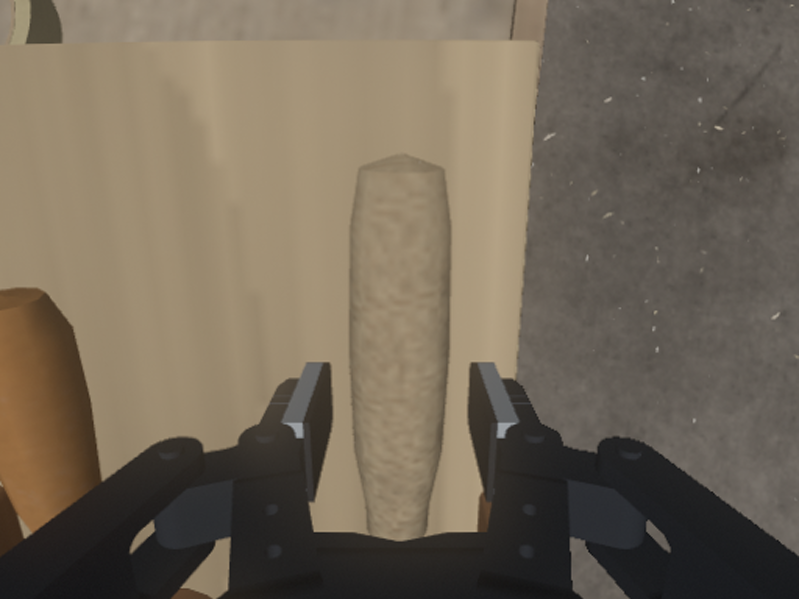

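View pics/ov7.png

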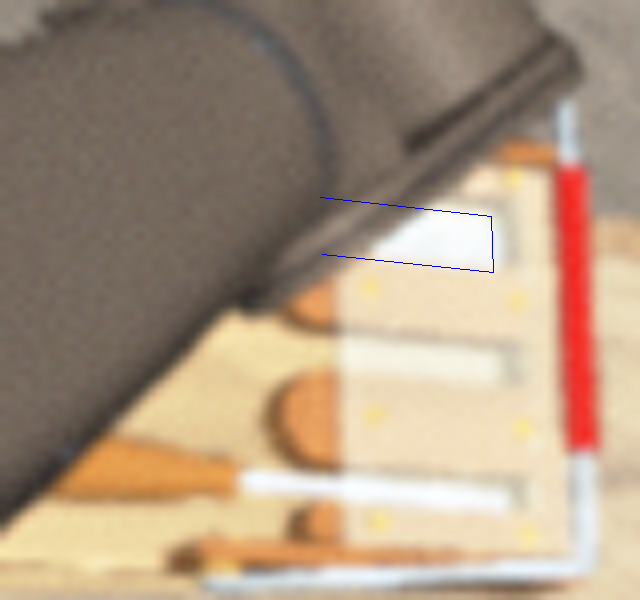

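Emit:
{"op": "play_rows", "data": {
  "claw": [130, 130, 130, 130, 130],
  "travel": [
    [-0.03, 0, 0],
    [-0.07, 0, 0],
    [-0.12, 0, 0],
    [-0.14, 0, 0],
    [-0.14, 0, 0]
  ],
  "dr": [
    [0, 0, 0],
    [0, 0, 0],
    [0, 0, 0],
    [0, 0, 0],
    [0, 0, 0]
  ]
}}

```text
time: 10.8
eef_pos: [0.5048, -0.2448, 0.2321]
tcp_rot: [0.54, 0.614, -0.378, 0.435]
contact_force: [0.1, -0.6, -0.2]
opening: 0.494
```

```bash
python3 - <<'E'
from h import *
plan([.457,.209,.15],down(np.radians(-20.1)))
E
```

```text
travel [0.2308, 0.0117, -0.4019] dr [0.4785, -0.3379, 0.0773] rows>=9.3
```

Emit:
{"op": "play_rows", "data": {
  "claw": [0, 0, 0, 0, 0, 0, 0, 0, 0, 0, 0, 0],
  "travel": [
    [0.231, 0.012, -0.402],
    [0.231, 0.012, -0.402],
    [0.231, 0.012, -0.402],
    [0.231, 0.012, -0.402],
    [0.231, 0.012, -0.402],
    [0.231, 0.012, -0.402],
    [0.231, 0.012, -0.402],
    [0.231, 0.012, -0.402],
    [0.231, 0.012, -0.402],
    [0.231, 0.012, -0.402],
    [0.231, 0.012, -0.402],
    [0.231, 0.012, -0.402]
  ],
  "dr": [
    [0.479, -0.338, 0.077],
    [0.479, -0.338, 0.077],
    [0.479, -0.338, 0.077],
    [0.479, -0.338, 0.077],
    [0.479, -0.338, 0.077],
    [0.479, -0.338, 0.077],
    [0.479, -0.338, 0.077],
    [0.479, -0.338, 0.077],
    [0.479, -0.338, 0.077],
    [0.479, -0.338, 0.077],
    [0.479, -0.338, 0.077],
    [0.479, -0.338, 0.077]
  ]
}}

```text
time: 12.0
eef_pos: [0.4557, 0.2095, 0.148]
tcp_rot: [-0.578, -0.406, 0.58, -0.405]
contact_force: [0.1, 0.5, 0.5]
opening: 1.002
```

```bash
python3 - <<'E'
from h import *
s=ctrl.get_state(); print(s['eef_pos'])
cap('wrist','w8'); cap('top','top8')
plan([.457,.209,.001],down(np.radians(-20.1)))
im=cv2.imread('pics/w8.png'); cv2.imwrite('pics/w8b.png',cv2.resize(im,None,fx=1.5605,fy=1.5605,interpolation=cv2.INTER_CUBIC))
im=cv2.imread('pics/top8.png'); cv2.imwrite('pics/t8.png',cv2.resize(im[145:235,245:365],None,fx=6.5,fy=6.5,interpolation=cv2.INTER_CUBIC))
E
```

```text
[0.45572854 0.20947861 0.14802868]
travel [0.148, 0.0001, -0.0008] dr [-0.001, 0.0013, 0.0013] rows>=3.0
```

View pics/w8b.png

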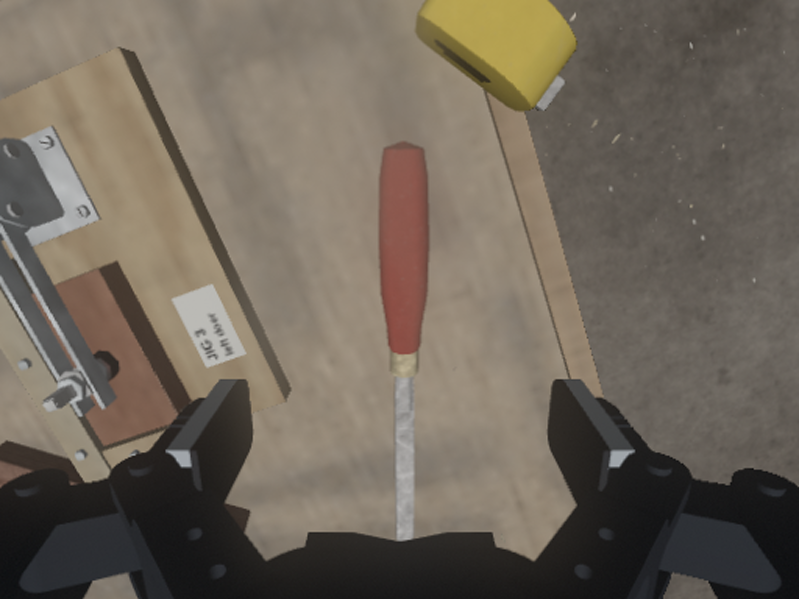

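View pics/t8.png

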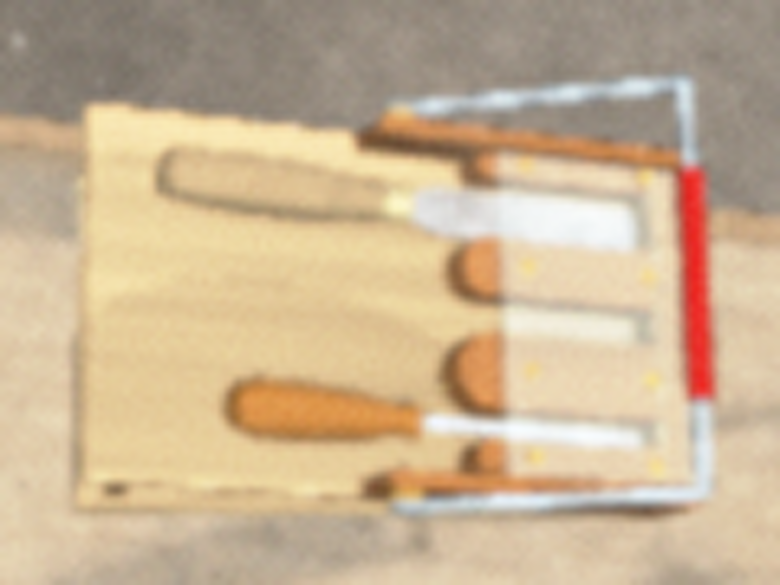

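```bash
python3 - <<'E'
from h import *
d=load('w8');P=world(d);k=1/1.5605;p,r=tool()
for n,u,v in [('corner',280,392),('brd',262,360),('brd2',250,395),('butt',403,150),('mid',404,250),('ferr',403,365)]:
    u=int(u*k);v=int(v*k);q=np.nanmedian(P[v-1:v+2,u-1:u+2].reshape(-1,3),0); print(n,q.round(4),'tool',r.inv().apply(q-p).round(4))
b=ray(d,403*k,145*k,.015); print(r.inv().apply(b-p))
E
```

```text
corner [0.3631 0.1677 0.0174] tool [ 0.1318 -0.0738  0.0703]
brd [0.3612 0.1906 0.0176] tool [ 0.1316 -0.0835  0.0495]
brd2 [0.3462 0.1722 0.0176] tool [ 0.1317 -0.0913  0.072 ]
butt [0.4794 0.2733 0.0265] tool [ 0.1225 -0.001  -0.0689]
mid [0.4622 0.2255 0.0271] tool [ 0.1219 -0.0008 -0.018 ]
ferr [0.4386 0.1601 0.0181] tool [ 0.1311 -0.0004  0.0515]
[ 0.13395872 -0.0007734  -0.07115944]
```

Emit:
{"op": "play_rows", "data": {
  "claw": [60, 60, 60, 60, 60, 60, 255, 255, 255, 255, 255, 255, 255],
  "travel": [
    [0.05, -0.0008, -0.001],
    [0.1, -0.0008, -0.001],
    [0.13, -0.0008, -0.001],
    [0.145, -0.0008, -0.001],
    [0.149, -0.0008, -0.001],
    [0.149, -0.0008, -0.001],
    [0.149, -0.0008, -0.001],
    [0.149, -0.0008, -0.001],
    [0.149, -0.0008, -0.001],
    [0.149, -0.0008, -0.001],
    [0.149, -0.0008, -0.001],
    [0.149, -0.0008, -0.001],
    [0.149, -0.0008, -0.001]
  ],
  "dr": [
    [0, 0.001, 0.001],
    [0, 0.001, 0.001],
    [0, 0.001, 0.001],
    [0, 0.001, 0.001],
    [0, 0.001, 0.001],
    [0, 0.001, 0.001],
    [0, 0.001, 0.001],
    [0, 0.001, 0.001],
    [0, 0.001, 0.001],
    [0, 0.001, 0.001],
    [0, 0.001, 0.001],
    [0, 0.001, 0.001],
    [0, 0.001, 0.001]
  ],
  "force": 70
}}

```text
time: 13.4
eef_pos: [0.4575, 0.2097, 0.0017]
tcp_rot: [0.58, 0.404, -0.579, 0.405]
contact_force: [-1.0, -1.2, 5.6]
opening: 0.269
```

```bash
python3 - <<'E'
from h import *
s=ctrl.get_state(); print(s['eef_pos'],s['contact_force'],s['opening'])
plan(tgt(ON,-.14,.09,.1935),RT)
E
```

```text
[0.45748896 0.20974456 0.0017248 ] [-1.00277792 -1.15712563  5.60236952] 0.2694747700988507
travel [-0.2259, 0.0821, 0.3029] dr [-0.4785, 0.3425, -0.0868] rows>=7.7
```

Emit:
{"op": "play_rows", "data": {
  "claw": [255, 255, 255, 255, 255, 255, 255, 255, 255, 255, 255, 255, 255, 255, 255],
  "travel": [
    [-0.02, 0, 0],
    [-0.06, 0, 0],
    [-0.11, 0, 0],
    [-0.16, 0, 0],
    [-0.21, 0, 0.02],
    [-0.226, 0.082, 0.303],
    [-0.226, 0.082, 0.303],
    [-0.226, 0.082, 0.303],
    [-0.226, 0.082, 0.303],
    [-0.226, 0.082, 0.303],
    [-0.226, 0.082, 0.303],
    [-0.226, 0.082, 0.303],
    [-0.226, 0.082, 0.303],
    [-0.226, 0.082, 0.303],
    [-0.226, 0.082, 0.303]
  ],
  "dr": [
    [0, 0, 0],
    [0, 0, 0],
    [0, 0, 0],
    [0, 0, 0],
    [0, 0, 0],
    [-0.479, 0.342, -0.087],
    [-0.479, 0.342, -0.087],
    [-0.479, 0.342, -0.087],
    [-0.479, 0.342, -0.087],
    [-0.479, 0.342, -0.087],
    [-0.479, 0.342, -0.087],
    [-0.479, 0.342, -0.087],
    [-0.479, 0.342, -0.087],
    [-0.479, 0.342, -0.087],
    [-0.479, 0.342, -0.087]
  ]
}}

```text
time: 14.9
eef_pos: [0.4295, -0.1019, 0.2273]
tcp_rot: [0.539, 0.617, -0.377, 0.431]
contact_force: [0.5, -0.5, -0.5]
opening: 0.274
```

```bash
python3 - <<'E'
from h import *
where(ON,.194); s=ctrl.get_state(); print(s['contact_force'],s['opening'])
plan(tgt(ON,-.14,.004,.194),RT)
cap('top','top9'); ov('top9','pics/ov9.png',ON,(260,150,360,225),8,L=.194,w=.006)
E
```

```text
tip x -0.1404 y -0.0002 h 0.0894 rot err(tool) [-0.0005  0.0007 -0.0009]
[ 0.49458352 -0.50928385 -0.47341541] 0.2742212427834148
travel [0.0854, 0.0003, 0.0004] dr [0.0005, -0.0007, 0.0009] rows>=1.7
```

View pics/ov9.png

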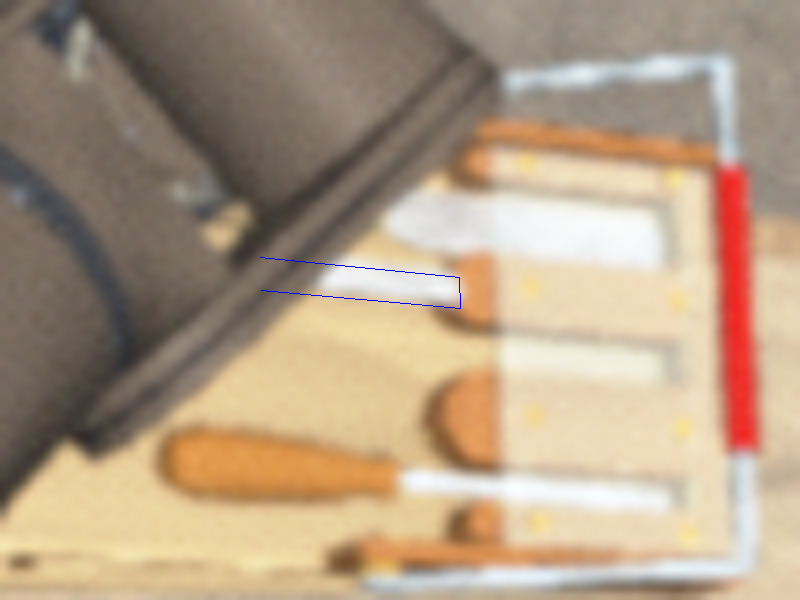

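Emit:
{"op": "play_rows", "data": {
  "claw": [255, 255, 255, 255, 255, 255, 255, 255],
  "travel": [
    [0.04, 0, 0],
    [0.07, 0, 0],
    [0.083, 0, 0],
    [0.0855, 0, 0.005],
    [0.0855, 0, 0.013],
    [0.0855, 0, 0.02],
    [0.0855, 0, 0.02],
    [0.0855, 0, 0.02]
  ],
  "dr": [
    [0, -0.001, 0.001],
    [0, -0.001, 0.001],
    [0, -0.001, 0.001],
    [0, -0.001, 0.001],
    [0, -0.001, 0.001],
    [0, -0.001, 0.001],
    [0, -0.001, 0.001],
    [0, -0.001, 0.001]
  ]
}}

```text
time: 15.75
eef_pos: [0.4286, -0.0919, 0.1409]
tcp_rot: [0.54, 0.616, -0.377, 0.432]
contact_force: [-0.5, -0.0, -1.3]
opening: 0.273
```

```bash
python3 - <<'E'
from h import *
where(ON,.194); s=ctrl.get_state(); print(s['contact_force'],s['opening'])
cap('top','top10'); ov('top10','pics/ov10.png',ON,(260,150,360,225),8,L=.194,w=.006)
E
```

```text
tip x -0.1202 y 0.0003 h 0.0048 rot err(tool) [-0.001  -0.0012  0.0012]
[-0.49669564 -0.00272897 -1.28257256] 0.27328776503736446
```

View pics/ov10.png

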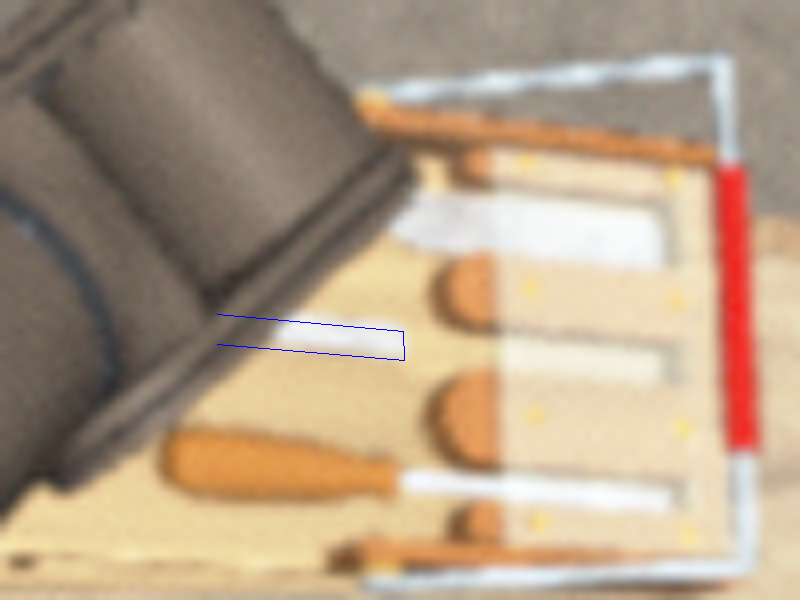

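Emit:
{"op": "play_rows", "data": {
  "claw": [255, 255, 255, 255, 255, 255, 255, 255, 255, 255, 255, 255, 255, 255, 255],
  "travel": [
    [0.001, 0, 0.006],
    [0.002, -0.0003, 0.014],
    [0.002, -0.0003, 0.022],
    [0.002, -0.0003, 0.03],
    [0.002, -0.0003, 0.038],
    [0.002, -0.0003, 0.047],
    [0.002, -0.0003, 0.056],
    [0.002, -0.0003, 0.065],
    [0.002, -0.0003, 0.074],
    [0.002, -0.0003, 0.083],
    [0.002, -0.0003, 0.092],
    [0.002, -0.0003, 0.101],
    [0.002, -0.0003, 0.11],
    [0.002, -0.0003, 0.113],
    [0.002, -0.0003, 0.113]
  ],
  "dr": [
    [0, 0.001, -0.001],
    [0, 0.001, -0.001],
    [0, 0.001, -0.001],
    [0, 0.001, -0.001],
    [0, 0.001, -0.001],
    [0, 0.001, -0.001],
    [0, 0.001, -0.001],
    [0, 0.001, -0.001],
    [0, 0.001, -0.001],
    [0, 0.001, -0.001],
    [0, 0.001, -0.001],
    [0, 0.001, -0.001],
    [0, 0.001, -0.001],
    [0, 0.001, -0.001],
    [0, 0.001, -0.001]
  ]
}}

```text
time: 17.3
eef_pos: [0.4422, -0.1966, 0.1]
tcp_rot: [0.54, 0.617, -0.377, 0.431]
contact_force: [-0.2, -0.4, -1.2]
opening: 0.272
```

```bash
python3 - <<'E'
from h import *
where(ON,.194); s=ctrl.get_state(); print(s['contact_force'],s['opening'])
cap('top','top11'); ov('top11','pics/ov11.png',ON,(260,150,360,225),8,L=.194,w=.006)
cap('wrist','w11')
im=cv2.imread('pics/w11.png'); cv2.imwrite('pics/w11b.png',cv2.resize(im,None,fx=1.5605,fy=1.5605,interpolation=cv2.INTER_CUBIC))
E
```

```text
tip x -0.0070 y -0.0001 h 0.0026 rot err(tool) [-0.0006  0.0004 -0.0002]
[-0.22914135 -0.42617709 -1.18294239] 0.272099174245647
```

View pics/ov11.png

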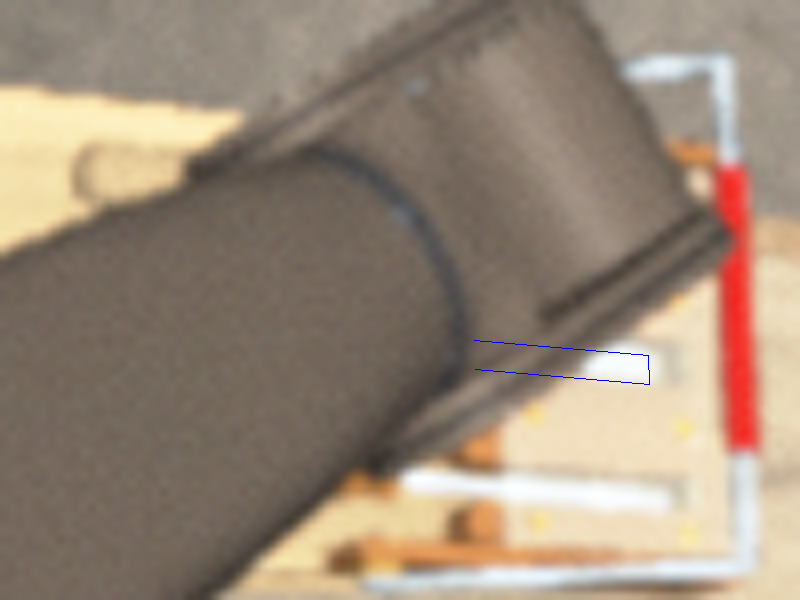

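View pics/w11b.png

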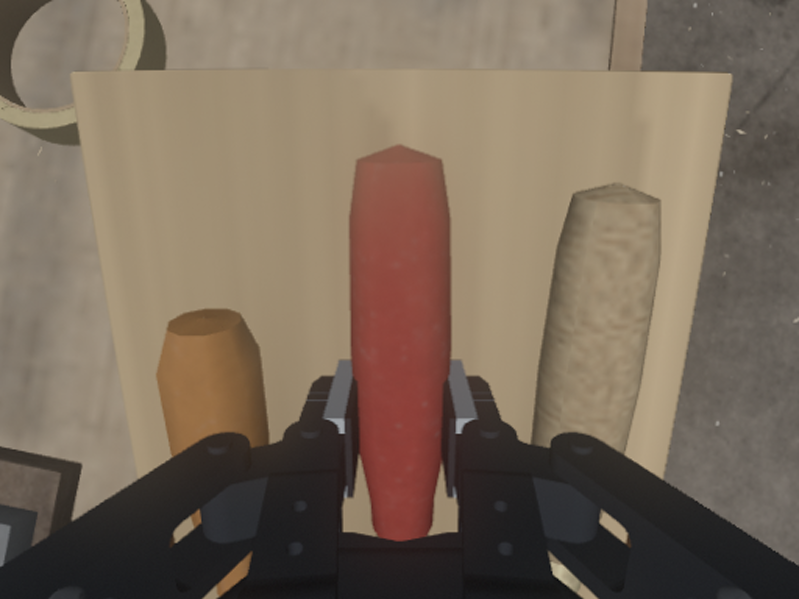

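Emit:
{"op": "play_rows", "data": {
  "claw": [255, 255, 255, 145, 145, 145, 145],
  "travel": [
    [0.001, 0, 0.003],
    [0.0015, 0, 0.005],
    [0.0015, 0, 0.005],
    [0.0015, 0, 0.005],
    [0.0015, 0, 0.005],
    [0.0015, 0, 0.005],
    [0.0015, 0, 0.005]
  ],
  "dr": [
    [0, 0, 0],
    [0, 0, 0],
    [0, 0, 0],
    [0, 0, 0],
    [0, 0, 0],
    [0, 0, 0],
    [0, 0, 0]
  ]
}}

```text
time: 18.1
eef_pos: [0.4428, -0.2003, 0.0973]
tcp_rot: [0.539, 0.617, -0.377, 0.432]
contact_force: [-0.8, 0.6, 0.1]
opening: 0.428
```

```bash
python3 - <<'E'
from h import *
where(ON,.194); s=ctrl.get_state(); print(s['contact_force'],s['opening'])
cap('wrist','w12')
im=cv2.imread('pics/w12.png'); cv2.imwrite('pics/w12b.png',cv2.resize(im,None,fx=1.5605,fy=1.5605,interpolation=cv2.INTER_CUBIC))
E
```

```text
tip x -0.0026 y 0.0001 h 0.0013 rot err(tool) [-0.0013  0.0001  0.    ]
[-0.7923496   0.57574176  0.10489179] 0.427723475265613
```

View pics/w12b.png

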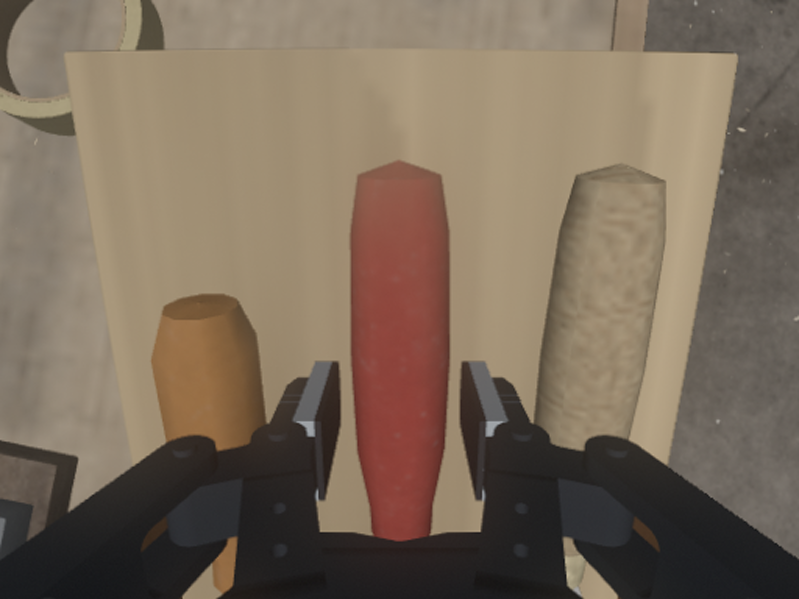

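Emit:
{"op": "play_rows", "data": {
  "claw": [145, 145, 145, 145, 145, 145],
  "travel": [
    [-0.02, 0, 0],
    [-0.06, 0, 0],
    [-0.11, 0, 0],
    [-0.16, 0, 0],
    [-0.18, 0, 0],
    [-0.18, 0, 0]
  ],
  "dr": [
    [0, 0, 0],
    [0, 0, 0],
    [0, 0, 0],
    [0, 0, 0],
    [0, 0, 0],
    [0, 0, 0]
  ]
}}

```text
time: 18.75
eef_pos: [0.4524, -0.2636, 0.2706]
tcp_rot: [0.54, 0.614, -0.378, 0.435]
contact_force: [-0.6, -0.2, -0.5]
opening: 0.43
```

```bash
cat >> h.py <<'E'
RK=R.from_matrix(np.stack([-N,XS,-YS],1))
def bar(q,y=0): return ON+(-.14-.137*np.cos(q))*XS+y*YS+(.022+.137*np.sin(q))*N
E
python3 - <<'E'
from h import *
s=ctrl.get_state(); print(s['qpos'].round(3))
plan(bar(2.85)+.06*N,RK)
cap('top','top12'); cap('scene','scene12')
im=cv2.imread('pics/top12.png'); cv2.imwrite('pics/t12.png',cv2.resize(im[145:235,245:365],None,fx=6.5,fy=6.5,interpolation=cv2.INTER_CUBIC))
im=cv2.imread('pics/scene12.png'); d=load('scene12');k=4
a=cv2.resize(im[150:250,230:360],None,fx=k,fy=k,interpolation=cv2.INTER_CUBIC)
for q,c in((2.9,(255,0,0)),(2.8,(0,255,0)),(2.7,(255,255,0))):
    l=[tuple((((proj(d,bar(q,y))[0]-[230,150])+.5)*k).astype(int)) for y in(-.097,.097)]; cv2.line(a,*l,c,1)
cv2.imwrite('pics/s12.png',a)
E
```

```text
[-0.819  0.055  1.795  0.2    1.572 -0.981]
travel [0.0677, -0.0019, 0.1866] dr [1.5729, 0.0014, -0.0093] rows>=10.5
```

View pics/t12.png

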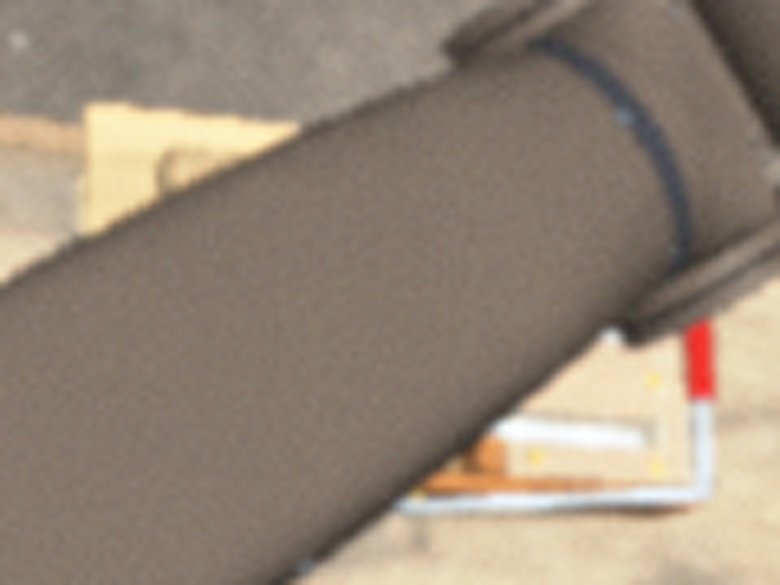

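View pics/s12.png

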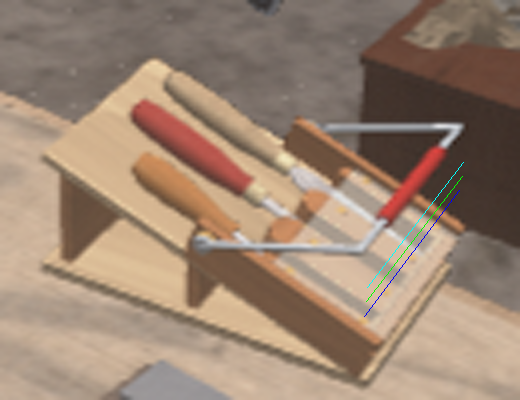

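```bash
python3 - <<'E'
from h import *
ds=load('scene12'); dt=load('top8')
ob_s=np.array([411,189])/4+[230,150]-.5; ob_t=np.array([698,283])/6.5+[245,145]-.5
for q in np.arange(2.2,2.95,.05):
    print('%.2f'%q,(proj(ds,bar(q))[0]-ob_s).round(1),(proj(dt,bar(q))[0]-ob_t).round(1))
E
```

```text
2.20 [ -3.2 -11. ] [-3.6 -2.5]
2.25 [-2.3 -9. ] [-2.8 -2.1]
2.30 [-1.4 -7.1] [-2.1 -1.6]
2.35 [-0.7 -5.2] [-1.5 -1. ]
2.40 [-0.  -3.2] [-1.1 -0.5]
2.45 [ 0.5 -1.3] [-0.8 -0. ]
2.50 [1.  0.6] [-0.6  0.5]
2.55 [1.3 2.6] [-0.5  1. ]
2.60 [1.5 4.5] [-0.5  1.5]
2.65 [1.7 6.4] [-0.6  2.1]
2.70 [1.7 8.2] [-0.9  2.6]
2.75 [ 1.7 10. ] [-1.3  3.1]
2.80 [ 1.5 11.8] [-1.7  3.6]
2.85 [ 1.2 13.6] [-2.3  4.1]
2.90 [ 0.9 15.3] [-3.   4.6]
```

```bash
python3 - <<'E'
from h import *
plan(bar(2.48)+.06*N,RK)
E
```

```text
travel [0.0159, 0.0, 0.1647] dr [1.5718, -0.0002, 0.0009] rows>=10.5
```

Emit:
{"op": "play_rows", "data": {
  "claw": [0, 0, 0, 0, 0, 0, 0, 0, 0, 0, 0, 0, 0, 0],
  "travel": [
    [-0.01, 0, 0.03],
    [-0.01, 0, 0.06],
    [-0.01, 0, 0.09],
    [-0.01, 0, 0.12],
    [0, 0, 0.15],
    [0, 0, 0.165],
    [0.016, 0, 0.165],
    [0.016, 0, 0.165],
    [0.016, 0, 0.165],
    [0.016, 0, 0.165],
    [0.016, 0, 0.165],
    [0.016, 0, 0.165],
    [0.016, 0, 0.165],
    [0.016, 0, 0.165]
  ],
  "dr": [
    [0.15, 0, 0],
    [0.3, 0, 0],
    [0.45, 0, 0],
    [0.6, 0, 0],
    [0.75, 0, 0],
    [0.9, 0, 0],
    [1.05, 0, 0],
    [1.2, 0, 0],
    [1.35, 0, 0],
    [1.5, 0, 0.001],
    [1.572, 0, 0.001],
    [1.572, 0, 0.001],
    [1.572, 0, 0.001],
    [1.572, 0, 0.001]
  ]
}}

```text
time: 20.25
eef_pos: [0.4703, -0.4086, 0.1928]
tcp_rot: [-0.686, -0.17, 0.703, 0.077]
contact_force: [0.3, 0.2, -0.3]
opening: 1.001
```

```bash
python3 - <<'E'
from h import *
p,r=tool(); print((RK.inv()*r).as_rotvec().round(4), RK.inv().apply(bar(2.48)-p).round(4), ctrl.get_state()['qpos'].round(3))
d=cap('wrist','w13'); im=cv2.imread('pics/w13.png')
for q,c in((2.48,(255,0,0)),(2.4,(0,255,0))):
    l=[tuple((proj(d,bar(q,y))[0]+.5).astype(int)) for y in(-.055,.055)]; cv2.line(im,*l,c,1)
cv2.imwrite('pics/w13b.png',cv2.resize(im,None,fx=1.5605,fy=1.5605,interpolation=cv2.INTER_CUBIC))
E
```

```text
[-0.0008 -0.0008 -0.002 ] [ 0.0585  0.     -0.0002] [-0.944  0.362  1.582  0.164  1.511  0.457]
```

View pics/w13b.png

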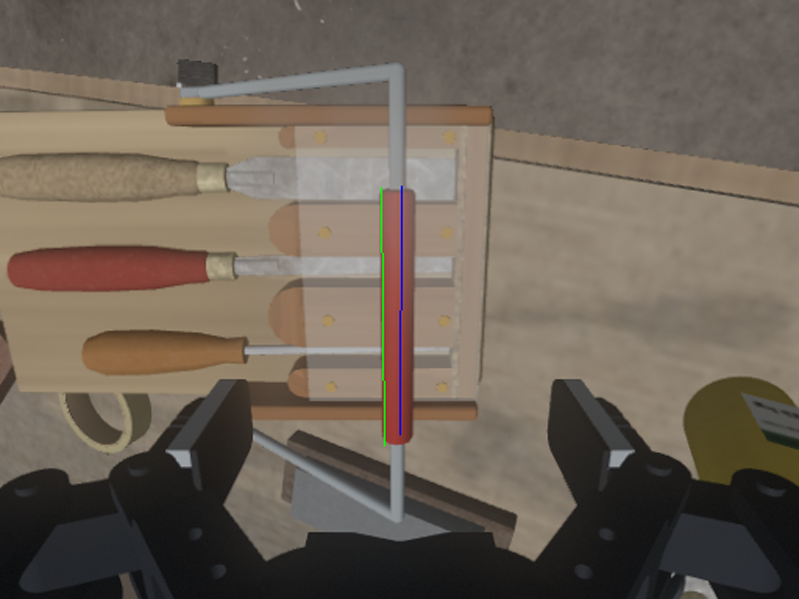

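```bash
python3 - <<'E'
from h import *
d=load('top0');P=world(d)
s=P[200:240,380:425].reshape(-1,3); s=s[(s[:,2]>.05)]; print(s.min(0),s.max(0))
p,r=tool(); T=(np.array([0.4,-.55,.188])-p)
print(r.as_matrix().round(2))
s=P[240:280,295:362].reshape(-1,3); s=s[(s[:,2]>.02)]; print('stone',s.min(0),s.max(0))
# grasp plan
plan(bar(2.48)-.020*N,RK)
E
```

```text
[ 0.37024105 -0.59545598  0.05019873] [ 0.43506342 -0.5379917   0.1887659 ]
[[-0.05  0.12 -0.99]
 [ 0.34 -0.93 -0.13]
 [-0.94 -0.34  0.  ]]
stone [ 0.22054338 -0.45451593  0.02009587] [ 0.28526814 -0.26793858  0.04244136]
travel [0.079, 0.0, -0.0002] dr [0.0006, 0.0004, 0.0012] rows>=1.6
```

Emit:
{"op": "play_rows", "data": {
  "claw": [80, 80, 80, 80, 80, 80, 255, 255, 255, 255, 255, 255, 255, 255, 255, 255],
  "travel": [
    [0.02, 0, 0],
    [0.045, 0, 0],
    [0.065, 0, 0],
    [0.079, 0, 0],
    [0.079, 0, 0],
    [0.079, 0, 0],
    [0.079, 0, 0],
    [0.079, 0, 0],
    [0.079, 0, 0],
    [0.079, 0, 0],
    [0.079, 0, 0],
    [0.079, 0, 0],
    [0.079, 0, 0],
    [0.079, 0, 0],
    [0.079, 0, 0],
    [0.079, 0, 0]
  ],
  "dr": [
    [0, 0, 0],
    [0, 0, 0],
    [0, 0, 0],
    [0, 0, 0],
    [0, 0, 0],
    [0, 0, 0],
    [0, 0, 0],
    [0, 0, 0],
    [0, 0, 0],
    [0, 0, 0],
    [0, 0, 0],
    [0, 0, 0],
    [0, 0, 0],
    [0, 0, 0],
    [0, 0, 0],
    [0, 0, 0]
  ],
  "force": 30
}}

```text
time: 21.9
eef_pos: [0.467, -0.3821, 0.1192]
tcp_rot: [-0.687, -0.169, 0.703, 0.077]
contact_force: [1.7, -0.9, 0.9]
opening: 0.15
```

```bash
cat >> h.py <<'E'
def arc(q0,qs,g,cur=None):
    # g = current tcp offset from bar(q0) kept constant
    p,r=tool(); off=p-bar(q0)
    for q in qs: print('%.2f'%q, r.inv().apply(bar(q)-bar(q0)).round(3).tolist())
E
python3 - <<'E'
from h import *
s=ctrl.get_state(); print(s['contact_force'],s['opening'])
p,r=tool(); print(RK.inv().apply(bar(2.48)-p).round(4))
cap('wrist','w14'); im=cv2.imread('pics/w14.png')
cv2.imwrite('pics/w14b.png',cv2.resize(im,None,fx=1.5605,fy=1.5605,interpolation=cv2.INTER_CUBIC))
arc(2.48,np.arange(2.48,0.4,-.1),0)
E
```

```text
[ 1.71679851 -0.90323521  0.92452804] 0.14975361607409743
[-0.0198 -0.0001 -0.    ]
2.48 [0.0, 0.0, 0.0]
2.38 [-0.01, -0.009, -0.0]
2.28 [-0.02, -0.019, -0.0]
2.18 [-0.028, -0.03, -0.0]
2.08 [-0.035, -0.041, -0.0]
1.98 [-0.041, -0.054, -0.0]
1.88 [-0.046, -0.066, -0.0]
1.78 [-0.05, -0.08, -0.0]
1.68 [-0.052, -0.093, -0.0]
1.58 [-0.053, -0.107, -0.0]
1.48 [-0.052, -0.121, -0.0]
1.38 [-0.05, -0.134, -0.0]
1.28 [-0.047, -0.147, -0.0]
1.18 [-0.042, -0.16, -0.0]
1.08 [-0.037, -0.173, -0.0]
0.98 [-0.029, -0.184, -0.0]
0.88 [-0.021, -0.195, -0.0]
0.78 [-0.012, -0.205, -0.0]
0.68 [-0.002, -0.215, -0.0]
0.58 [0.009, -0.223, -0.0]
0.48 [0.021, -0.23, -0.0]
```

View pics/w14b.png

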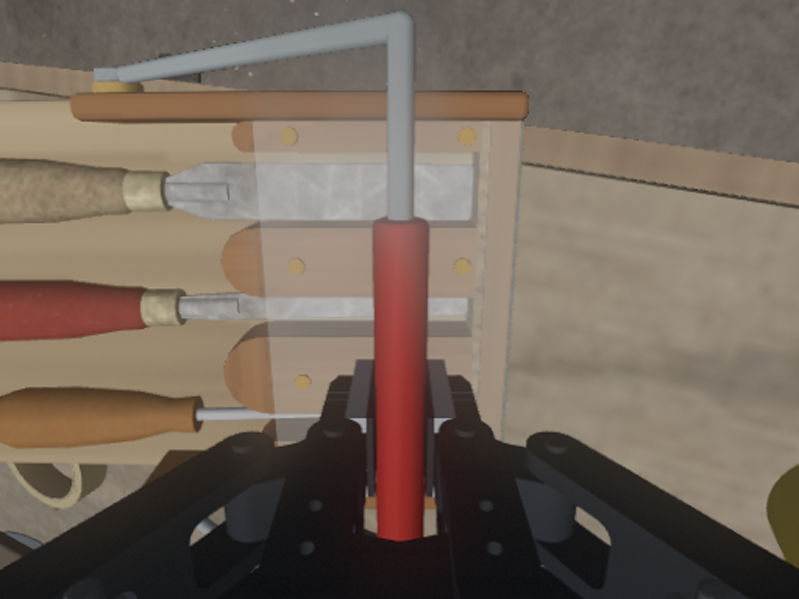

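Emit:
{"op": "play_rows", "data": {
  "claw": [255, 255, 255, 255, 255, 255, 255, 255, 255, 255, 255, 255, 255, 255, 255, 255, 255],
  "travel": [
    [-0.01, -0.009, 0],
    [-0.02, -0.019, 0],
    [-0.028, -0.03, 0],
    [-0.035, -0.041, 0],
    [-0.041, -0.054, 0],
    [-0.046, -0.066, 0],
    [-0.05, -0.08, 0],
    [-0.052, -0.093, 0],
    [-0.053, -0.107, 0],
    [-0.052, -0.121, 0],
    [-0.05, -0.134, 0],
    [-0.047, -0.147, 0],
    [-0.042, -0.16, 0],
    [-0.037, -0.173, 0],
    [-0.029, -0.184, 0],
    [-0.029, -0.184, 0],
    [-0.029, -0.184, 0]
  ],
  "dr": [
    [0, 0, 0],
    [0, 0, 0],
    [0, 0, 0],
    [0, 0, 0],
    [0, 0, 0],
    [0, 0, 0],
    [0, 0, 0],
    [0, 0, 0],
    [0, 0, 0],
    [0, 0, 0],
    [0, 0, 0],
    [0, 0, 0],
    [0, 0, 0],
    [0, 0, 0],
    [0, 0, 0],
    [0, 0, 0],
    [0, 0, 0]
  ]
}}

```text
time: 23.65
eef_pos: [0.4452, -0.2185, 0.2094]
tcp_rot: [-0.686, -0.171, 0.703, 0.078]
contact_force: [2.9, 3.2, 3.6]
opening: 0.152
```

```bash
python3 - <<'E'
from h import *
s=ctrl.get_state(); print(s['contact_force'],s['opening'],s['qpos'].round(2))
p,r=tool(); print(RK.inv().apply(bar(.98)-p).round(4))
cap('wrist','w15'); im=cv2.imread('pics/w15.png')
cv2.imwrite('pics/w15b.png',cv2.resize(im,None,fx=1.5605,fy=1.5605,interpolation=cv2.INTER_CUBIC))
arc(.98,np.arange(.98,0.3,-.1),0)
E
```

```text
[2.86460692 3.20043831 3.64338256] 0.15175997292350876 [-0.77  0.04  1.92  0.22  1.46  0.61]
[-0.0211  0.0014 -0.    ]
0.98 [0.0, 0.0, 0.0]
0.88 [0.008, -0.011, -0.0]
0.78 [0.018, -0.021, -0.0]
0.68 [0.028, -0.03, -0.0]
0.58 [0.039, -0.038, -0.0]
0.48 [0.051, -0.045, -0.0]
0.38 [0.063, -0.051, -0.0]
```

View pics/w15b.png

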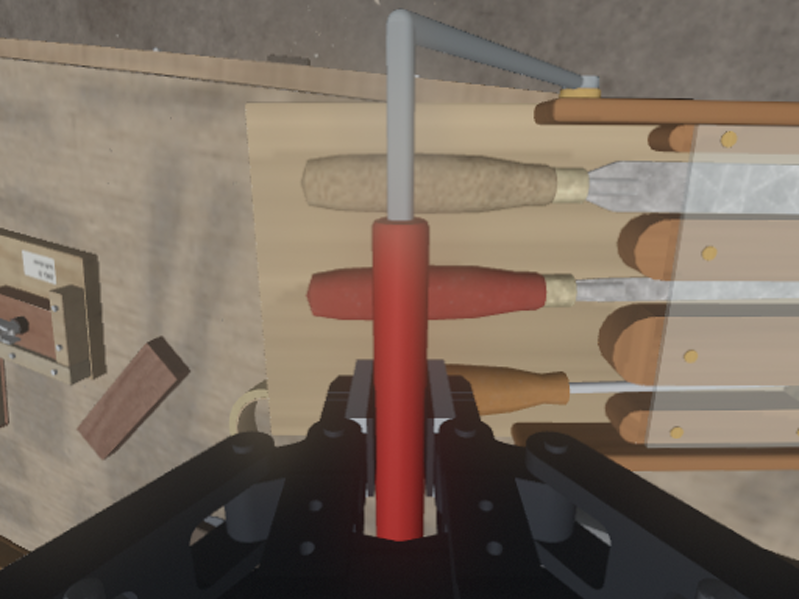

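Emit:
{"op": "play_rows", "data": {
  "claw": [255, 255, 255, 255, 255, 255, 255, 255, 120, 120, 120, 120, 120],
  "travel": [
    [0.008, -0.011, 0],
    [0.018, -0.021, 0],
    [0.028, -0.03, 0],
    [0.039, -0.038, 0],
    [0.051, -0.045, 0],
    [0.063, -0.051, 0],
    [0.063, -0.051, 0],
    [0.063, -0.051, 0],
    [0.063, -0.051, 0],
    [0.063, -0.051, 0],
    [0.063, -0.051, 0],
    [0.063, -0.051, 0],
    [0.063, -0.051, 0]
  ],
  "dr": [
    [0, 0, 0],
    [0, 0, 0],
    [0, 0, 0],
    [0, 0, 0],
    [0, 0, 0],
    [0, 0, 0],
    [0, 0, 0],
    [0, 0, 0],
    [0, 0, 0],
    [0, 0, 0],
    [0, 0, 0],
    [0, 0, 0],
    [0, 0, 0]
  ]
}}

```text
time: 25.0
eef_pos: [0.4357, -0.1497, 0.1681]
tcp_rot: [-0.686, -0.171, 0.703, 0.078]
contact_force: [0.0, 0.5, 0.7]
opening: 0.53
```

```bash
python3 - <<'E'
from h import *
s=ctrl.get_state(); print(s['contact_force'],s['opening'],s['qpos'].round(2))
p,r=tool(); print(RK.inv().apply(bar(.38)-p).round(4))
E
```

```text
[0.03068054 0.45945054 0.74231295] 0.5299324078856019 [-0.69 -0.01  2.06  0.24  1.36  0.67]
[-0.0208  0.0016 -0.0003]
```

```bash
python3 - <<'E'
from h import *
for q,g in [(.38,.02),(.38,.009),(.28,.007),(.18,.007),(.08,.007),(.0,.007)]:
    p,r=tool(); print(q,r.inv().apply(bar(q,-.035)-.003*XS+g*N-p).round(4).tolist())
E
```

```text
0.38 [-0.0407, -0.0017, 0.0347]
0.38 [-0.0297, -0.0016, 0.0347]
0.28 [-0.0147, -0.006, 0.0347]
0.18 [-0.0014, -0.009, 0.0347]
0.08 [0.0122, -0.0107, 0.0347]
0.0 [0.0232, -0.0111, 0.0346]
```

Emit:
{"op": "play_rows", "data": {
  "claw": [120, 120, 120, 255, 255, 255, 255, 255, 255, 255, 255, 255, 255],
  "travel": [
    [-0.02, 0, 0],
    [-0.045, 0, 0],
    [-0.065, 0, 0],
    [-0.065, 0, 0.01],
    [-0.065, 0, 0.025],
    [-0.065, 0, 0.035],
    [-0.065, 0, 0.035],
    [-0.065, 0, 0.035],
    [-0.065, 0, 0.035],
    [-0.065, 0, 0.035],
    [-0.065, 0, 0.035],
    [-0.065, 0, 0.035],
    [-0.065, 0, 0.035]
  ],
  "dr": [
    [0, 0, 0],
    [0, 0, 0],
    [0, 0, 0],
    [0, 0, 0],
    [0, 0, 0],
    [0, 0, 0],
    [0, 0, 0],
    [0, 0, 0],
    [0, 0, 0],
    [0, 0, 0],
    [0, 0, 0],
    [0, 0, 0],
    [0, 0, 0]
  ]
}}

```text
time: 26.3
eef_pos: [0.4042, -0.1768, 0.229]
tcp_rot: [-0.686, -0.171, 0.703, 0.078]
contact_force: [0.4, -0.5, -0.1]
opening: 0.002
```

```bash
python3 - <<'E'
from h import *
s=ctrl.get_state(); print(s['contact_force'],s['opening'])
p,r=tool()
for q,g in [(.38,.02),(.38,.009),(.28,.007),(.18,.007),(.08,.007),(.0,.007)]:
    print(q,r.inv().apply(bar(q,-.035)-.003*XS+g*N-p).round(4).tolist())
cap('wrist','w16'); im=cv2.imread('pics/w16.png')
cv2.imwrite('pics/w16b.png',cv2.resize(im,None,fx=1.5605,fy=1.5605,interpolation=cv2.INTER_CUBIC))
E
```

```text
[ 0.38979341 -0.4580256  -0.05729855] 0.002065172150759736
0.38 [0.0242, -0.0017, -0.0002]
0.38 [0.0352, -0.0016, -0.0002]
0.28 [0.0502, -0.0059, -0.0002]
0.18 [0.0636, -0.009, -0.0002]
0.08 [0.0771, -0.0107, -0.0002]
0.0 [0.0881, -0.011, -0.0003]
```

View pics/w16b.png

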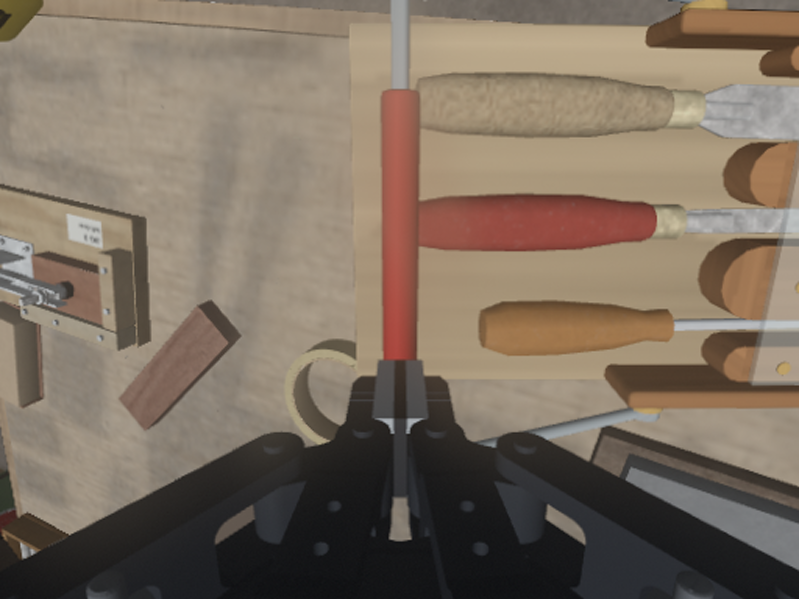

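Emit:
{"op": "play_rows", "data": {
  "claw": [255, 255, 255, 255, 255, 255, 255, 255, 255, 255, 255],
  "travel": [
    [0.02, -0.001, 0],
    [0.03, -0.002, 0],
    [0.037, -0.003, 0],
    [0.044, -0.005, 0],
    [0.05, -0.006, 0],
    [0.057, -0.008, 0],
    [0.064, -0.009, 0],
    [0.071, -0.01, 0],
    [0.077, -0.011, 0],
    [0.083, -0.011, 0],
    [0.083, -0.011, 0]
  ],
  "dr": [
    [0, 0, 0],
    [0, 0, 0],
    [0, 0, 0],
    [0, 0, 0],
    [0, 0, 0],
    [0, 0, 0],
    [0, 0, 0],
    [0, 0, 0],
    [0, 0, 0],
    [0, 0, 0],
    [0, 0, 0]
  ]
}}

```text
time: 27.45
eef_pos: [0.3983, -0.1374, 0.154]
tcp_rot: [-0.685, -0.172, 0.703, 0.079]
contact_force: [0.8, -0.7, 0.7]
opening: 0.0
```

```bash
python3 - <<'E'
from h import *
s=ctrl.get_state(); print(s['contact_force'],s['opening'])
p,r=tool(); print((p-ON)@N-.007, r.inv().apply(bar(0,-.035)-.003*XS+.007*N-p).round(4).tolist())
cap('wrist','w17'); im=cv2.imread('pics/w17.png')
cv2.imwrite('pics/w17b.png',cv2.resize(im,None,fx=1.5605,fy=1.5605,interpolation=cv2.INTER_CUBIC))
E
```

```text
[ 0.83905263 -0.67408805  0.66060957] 0.000307971851149411
0.025915681469507103 [0.0039, 0.0002, -0.0008]
```

View pics/w17b.png

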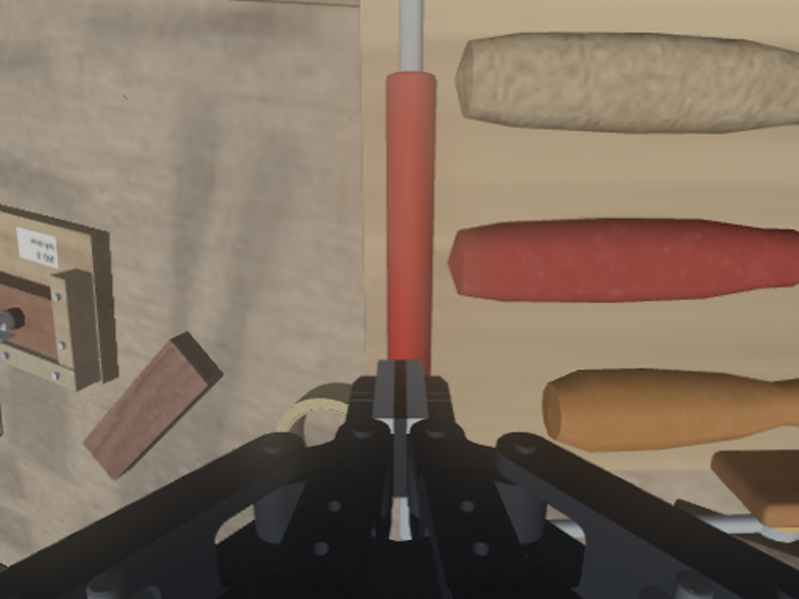

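Emit:
{"op": "play_rows", "data": {
  "claw": [255, 255, 255, 255, 255, 255],
  "travel": [
    [0.002, 0, 0],
    [0.004, 0, 0],
    [0.005, 0, 0],
    [0.006, 0, 0],
    [0.006, 0, 0],
    [0.006, 0, 0]
  ],
  "dr": [
    [0, 0, 0],
    [0, 0, 0],
    [0, 0, 0],
    [0, 0, 0],
    [0, 0, 0],
    [0, 0, 0]
  ]
}}

```text
time: 28.1
eef_pos: [0.3985, -0.1362, 0.1499]
tcp_rot: [-0.686, -0.171, 0.703, 0.078]
contact_force: [-1.8, -1.6, 5.4]
opening: 0.001
```

```bash
python3 - <<'E'
from h import *
s=ctrl.get_state(); print(s['contact_force'],s['contact_force']@N)
p,r=tool(); print((p-ON)@N-.007)
E
```

```text
[-1.78698582 -1.64456071  5.38868296] 5.540097814535526
0.021664593042765714
```

Emit:
{"op": "play_rows", "data": {
  "claw": [255, 255, 255, 255, 255],
  "travel": [
    [0.002, 0, 0],
    [0.003, 0, 0],
    [0.004, 0, 0],
    [0.004, 0, 0],
    [0.004, 0, 0]
  ],
  "dr": [
    [0, 0, 0],
    [0, 0, 0],
    [0, 0, 0],
    [0, 0, 0],
    [0, 0, 0]
  ]
}}

```text
time: 28.6
eef_pos: [0.3987, -0.1362, 0.1496]
tcp_rot: [-0.685, -0.171, 0.704, 0.077]
contact_force: [-5.8, -0.8, 15.8]
opening: 0.002
```

```bash
python3 - <<'E'
from h import *
s=ctrl.get_state(); print(s['contact_force'],s['contact_force']@N)
p,r=tool(); print((p-ON)@N-.007)
E
```

```text
[-5.75561567 -0.79929079 15.80799217] 14.862017451256696
0.021349933797821966
```

Hard stop reached (0.3 mm more motion, force rising to 15 N). Back off and look.

Emit:
{"op": "play_rows", "data": {
  "claw": [255, 255, 255, 255, 255, 255, 255, 255],
  "travel": [
    [-0.02, 0, 0],
    [-0.05, 0, 0],
    [-0.09, 0, 0],
    [-0.13, 0, 0],
    [-0.17, 0, 0],
    [-0.2, 0, -0.06],
    [-0.2, 0, -0.06],
    [-0.2, 0, -0.06]
  ],
  "dr": [
    [0, 0, 0],
    [0, 0, 0],
    [0, 0, 0],
    [0, 0, 0],
    [0, 0, 0],
    [0, 0, 0],
    [0, 0, 0],
    [0, 0, 0]
  ]
}}

```text
time: 29.4
eef_pos: [0.4694, -0.197, 0.3381]
tcp_rot: [-0.686, -0.171, 0.703, 0.076]
contact_force: [-0.9, 0.7, 0.7]
opening: -0.002
```

```bash
python3 - <<'E'
from h import *
s=ctrl.get_state(); print(s['eef_pos'],s['contact_force'])
d=cap('wrist','w18'); im=cv2.imread('pics/w18.png')
def P(O,x,y,z): return tuple((proj(d,O+x*XS+y*YS+z*N)[0]+.5).astype(int))
for q,c in((0,(255,0,0)),(0.07,(0,255,0))):
    cv2.line(im,tuple((proj(d,bar(q,-.055))[0]+.5).astype(int)),tuple((proj(d,bar(q,.055))[0]+.5).astype(int)),c,1)
for O in (ON,OW): cv2.line(im,P(O,-.265,-.014,.015),P(O,-.265,.014,.015),(255,255,0),1)
cv2.imwrite('pics/w18b.png',cv2.resize(im,None,fx=1.5605,fy=1.5605,interpolation=cv2.INTER_CUBIC))
d=cap('scene','scene18'); im=cv2.imread('pics/scene18.png')
for q,c in((0,(255,0,0)),(0.15,(0,255,0))):
    cv2.line(im,tuple((proj(d,bar(q,-.055))[0]+.5).astype(int)),tuple((proj(d,bar(q,.055))[0]+.5).astype(int)),c,1)
cv2.imwrite('pics/s18.png',cv2.resize(im[140:260,220:380],None,fx=5,fy=5,interpolation=cv2.INTER_CUBIC))
E
```

```text
[ 0.46940213 -0.19700976  0.33810178] [-0.91606783  0.68750217  0.65015245]
```

View pics/w18b.png

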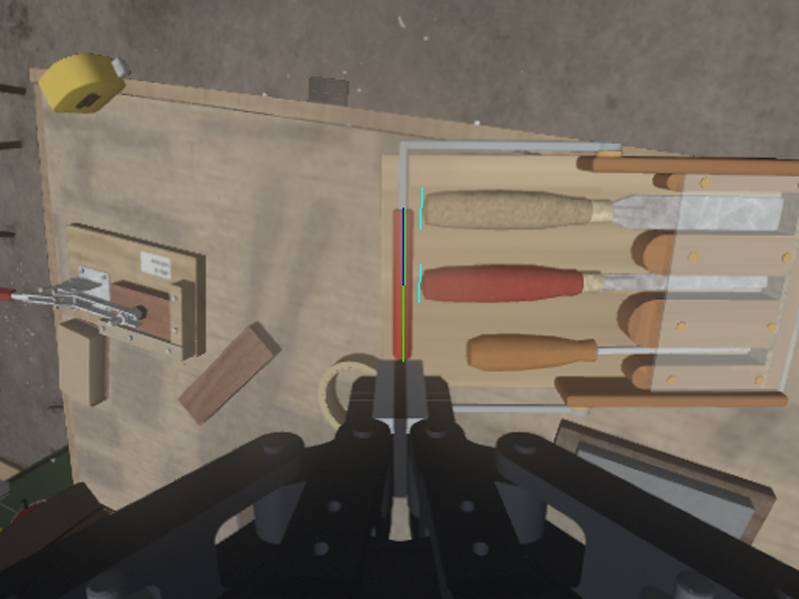

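View pics/s18.png

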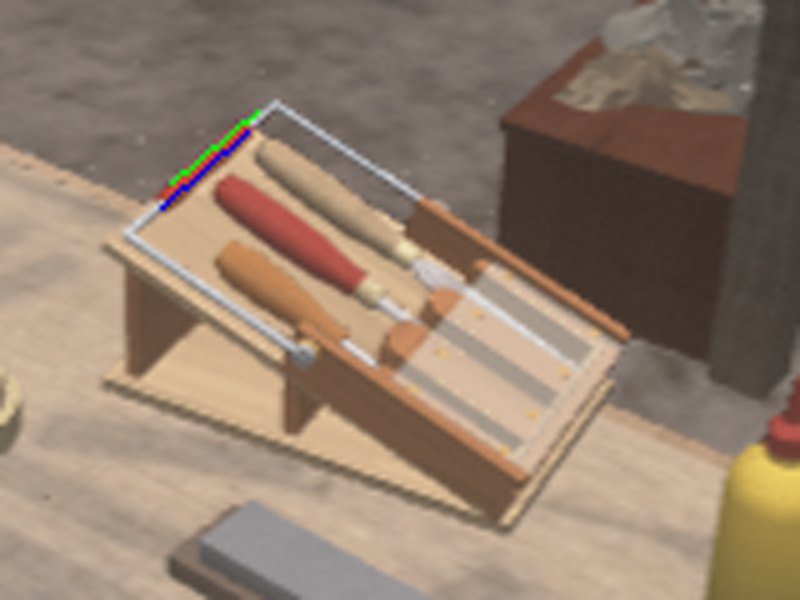

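```bash
python3 - <<'E'
from h import *
d=load('w18');P=world(d);k=1/1.5605
Q=lambda p:((p-ON)@XS,(p-ON)@YS,(p-ON)@N)
q=P[int(215*k):int(350*k),int(392*k):int(414*k)].reshape(-1,3); q=q[np.isfinite(q).all(1)]
x,y,z=Q(q); print('sleeve heights pct',np.percentile(z,[5,50,90,95,99]).round(4)); m=z>.02; print('x',np.percentile(x[m],[2,50,98]).round(4))
b=P[int(230*k):int(250*k),int(450*k):int(560*k)].reshape(-1,3); print('bed z',np.nanmedian(Q(b)[2]))
d=load('scene18');P=world(d)
im=d['img'].astype(int); m=(im[...,0]>130)&(im[...,1]<70)&(im[...,2]<70); m[:, :245]=0; m[:,275:]=0; m[:160]=0; m[185:]=0
print(m.sum(),np.percentile(Q(P[m])[2],[5,50,95]))
sb=P[172:192,255:262]
s=P[185:188,262:275].reshape(-1,3)
d0=P[150:200,245:300].reshape(-1,3)
E
```

```text
sleeve heights pct [0.0003 0.0275 0.0291 0.0295 0.0301]
x [-0.2838 -0.2772 -0.2703]
bed z -9.630884252479971e-05
44 [0.02552328 0.02830561 0.0319129 ]
```

```bash
python3 -c "
from plant import ctrl; print(ctrl.sign_off()); print(ctrl.get_state()['time'])"
```

```text
the job is handed in; nothing more can be done
None
the job is handed in; nothing more can be done
```

Both chisels are home in their lanes, the broad one in the wide lane and the narrow one in the middle. The keeper is fully down behind them. I handed the job in at about 29.5 s of the 70 s limit; the sign-off gives no verdict.

I held each chisel at its handle, slid the blade under the guard to within a few mm of the cork, then let go so it slid the rest of the way. I carried the keeper over by its sleeve to about 0.4 rad. From there I pressed it down with the shut fingers to its hard stop, where the force rose to about 15 N with only 0.3 mm more travel.

Last checks:
- **Chisels:** both butts lie on the expected home line (x = -265 mm) in the last wrist picture. Before I closed the keeper, a picture showed both blade tips at the cork.
- **Keeper:** the wrist depth puts the top of the sleeve about 29 mm above the bed and its middle at x = -277 mm, which means fully down (angle about 0).
- **Disagreement:** in the scene camera the bar looked slightly high, at roughly 0.05 rad, against my projected lines. That is within the calibration error and the 0.07 rad limit. The wrist depth and the hard stop both say it is fully down.
- **Other items:** the screwdriver still lies in its lane. I kept clear of the stone, bottle and tape; they showed no sign of being moved, though I did not re-measure them. The gripper ended well clear of everything.

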